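Register a tile mould against the flip stop

ROBOT

A 7-joint arm with a two-finger parallel gripper is mounted at the origin on the work surface. World frame = base frame: x ahead of the robot, y to its left, z up, the work surface at z = 0. Lengths are in m, angles in rad, forces in N, time in s.
With the tool pointing down it reaches from about 0.35 to 0.775 m from the base axis. Payload 3.1 kg.
Tool frame: the origin (TCP) lies midway between the tips of the shut fingers; the grasp point (between the pads) lies 19 mm behind it; z points along the fingers, y is the direction in which the jaws open and shut (so a half turn about z gives the same grasp; the last joint's range is limited). The gripper opens to 85 mm and grips with 20 to 120 N. Pads are 22 mm wide; open, the fingers measure 114 mm over their backs; the gripper's body (76 mm by 85 mm) begins 54 mm behind the grasp point. The pads swing forward as they close: fully open they stand 13 mm farther back than shut.
Start: joints at [1.283, 0.311, 0.014, 1.512, -0.004, 1.319, -0.027], TCP at [0.134, -0.533, 0.207] pointing down, gripper open.
Joint ranges: [-2.7, 2.7], [-0.3, 1.91], [-1.27, 1.3], [0.12, 2.57], [-1.44, 4.58], [0.2, 2.03], [-3.05, 3.05]. Speed limits (rad/s): [2.79, 2.79, 3.14, 3.14, 3.14, 3.14, 3.14].

INTERFACE

Orientations are given as a unit quaternion [x, y, z, w].
In Python, from workcell import ctrl, viewer, nets gives the robot as it stands. Calls block until the motion is done:
- ctrl.goto(position, orientation): joint-space move of the TCP to a pose.
- ctrl.servo_line(position, attitude=None, max_speed=0.15, f_stop=None): straight line of the TCP; attitude=None keeps the orientation; max_speed is the mean speed in m/s. With f_stop (N) it stops when the force on the tool has changed by that much, and returns True; else False.
- ctrl.move_j(angles): joint-space move.
- ctrl.let_go() and ctrl.clamp(): open the fingers fully, or close them until they stop; the grip force is fixed at half the most.
- ctrl.pause(seconds).
- ctrl.ik(position, orientation): joint angles nearest the present ones, or None.
- viewer.capture(name): name is "side" or "top"; returns a dict with "image" (400x640x3 uint8, red, green, blue), "mtx" (3x3 intrinsics, pixels), "k1" (the pictures are not rectified: a ray, as slopes to the right and down, at radius r is drawn at 1 + k1 r^2 times it, then the intrinsics apply), "R" (3x3) and "t" (3): a world point X has camera coordinates R X + t. Camera axes: x right, y down, z forward; pixel columns grow to the right and rows downward; lengths in m; the calibration is good to about 2 mm. A picture is of the moment at which its call begins. There is no depth.
A pose or a line that the arm cannot do raises ctrl.Unreachable and nothing moves.
- ctrl.close_job(): hands the job in, once; it reports no verdict.
Trained networks look in a picture, given as the dict that the camera call returned (one of the last four; its "shot" number tells which), for a name from the list of things; names that differ only in an ending like _2 or _b are one class to them, and where a whole thing is asked for, a point or a joint stands for the part that bears it (a point fixed in the world has none). Each returns a list of dicts, best first, with "confidence" (0 to 1); they miss things now and then, are a little off and sometimes report something else, mostly with a low value. They report only what shows in the picture. A call takes as long as a camera call.
- nets.boxes_of(query, picture): "pixel" ([row, column] in pixels, amid what is visible of it).
Readings, each from a call of its own:
- ctrl.get_time_s(): time.
- ctrl.get_qpos(): joint angles.
- ctrl.get_qd(): joint speeds.
- ctrl.get_effort(): joint torques, N m.
- ctrl.get_ee_pos(): TCP position.
- ctrl.get_tcp_rot(): TCP orientation.
- ctrl.get_force(): force on the tool from outside, world axes, zero at the start.
- ctrl.get_wrist_torque(): the same for the moment, N m.
- ctrl.get_gripper_width(): opening from 0.0 (shut) to 1.0 (fully open).
Only numpy, scipy, OpenCV 4.12 (cv2) and the standard library are available. Lean on these libraries where they do the work, as an engineer would, in place of code of your own. Each camera call takes 0.05 s, during which the arm holds its last target.

TASK

Flip the raised red stop flag fully down across the path in front of the fence. Then slide the aluminium tile mould along the bench, without lifting it, until it lies flush along the fence with its end against the flag, and press it firmly against the flag for a moment so that the flag's cushion gives by about half, without bottoming the cushion. Leave the mould there, with the flag down, let go, and leave the other things on the bench where they are.

Things in the scene. Friction and masses are not known exactly. Their poses are not given: they have to be found in the camera images.
- station: Fixed dark steel fence on the bench, 30 mm wide (x 0 to 30), 30 mm high, 660 mm long (y -350 to +310). Origin: on the bench at the foot of the face that looks to the robot; x points away from the robot, y along the fence to the robot's left (the way the mould travels), z up. A flat steel strip 170 mm wide in front of it marks the path.
- lamp_bar (a point): Middle of the underside of the fixed green lamp bar over the flip stop, 30 mm square and 230 mm long along the fence, 288 mm above the bench (stop x -5 to +25 mm, y -103 to +127 mm), on a post at stop x 85, y 115 mm. It is in the way of a tool held upright over the raised flag: come in under it from the robot's side with the tool leaning 35 to 45 degrees.
- stop: Fixed grey clamp of the flip stop, 70 mm wide, 52 mm high, behind the fence (80 mm high with its black clamp knob); its place along the fence varies. Origin on the bench on the line of the fence face, in the middle plane of the flag at rest; axes as the station's.
- stop_hinge (a point): Centre of the flag's hinge: 15 mm behind the fence face, 45 mm above the bench. The hinge axis is parallel to the fence (stop's y).
- flag (a joint): Angle of the red flag: 0 = fully down, level across the path, pointing to the robot (end stop); pi/2 = straight up; 1.92 = leaning back 20 degrees beyond upright (end stop). It starts raised. The hinge is stiff (0.14 N m of friction): the flag stays where it is left and must be taken all the way down.
- flag_grip (a point): Point on the red flag to take it by, 92 mm from the hinge and 18 mm short of the flag's tip, mid-thickness. The flag is a plate 12 mm thick along the fence (y), so it can be pinched along y at any angle of the hinge; when down it reaches from 25 to 110 mm from the hinge, from 15 to 60 mm above the bench.
- flag_face (a point): On the flag's face that meets the mould (the -y face, 6 mm from its mid-plane), 67.5 mm from the hinge; its y axis is the stop's y, whatever the hinge angle. A cushion lets the flag give along +y by up to 8 mm, 3 N per mm (24 N at the bottom), and springs back.
- mould: Open square tile mould of aluminium, 150 x 150 mm, 50 mm high, walls 10 mm thick, floor 10 mm thick with a flat pattern grid on it; 0.6 to 0.9 kg; loose on the bench. Origin: centre of its underside; z up. Its +y end goes to the flag, its +x side to the fence. Flush with the fence its origin lies 75 mm in front of the fence face.
- mould_front (a point): Middle of the mould's +y end face, 75 mm from its centre, 25 mm above its underside.
- tin: Bystander: white open tin, 72 mm across, 85 mm high; origin under its centre.
- bottle: Bystander: blue bottle behind the fence, 64 mm across, 170 mm high; origin under its centre.
- spatula: Bystander: spatula lying flat, 190 mm long along its x.
- brush: Bystander: brush lying flat, 180 mm long along its x.
- tiles: Bystander: pile of four tiles behind the fence, 100 x 100 x 48 mm; origin under its centre.
- divider: Bystander: six-sided steel pattern divider lying flat, 110 mm across, 10 mm high.
- tamper: Bystander: upright wooden tamper block, 50 mm across, 70 mm high.

How it is judged:
By the outcome, as a careful person would: the job done as asked, in the order asked, and still so for the second after the job is handed in, with the robot touching nothing.
It also fails if it takes over 72 s, if anything falls off the work surface, if the arm or the gripper's body presses on something with over 40 N, if the wrist force passes 120 N, or if a joint passes its speed limit or range.

## Working session

There is one attempt and no reset: what is moved stays moved. The work goes in short steps, each a Python script; the robot and the scene stay as the last script left them, time stands still between calls to the robot, and variables do not carry over. Pictures are saved under pics/ and viewed, and the job is handed in when it is done.

```bash
ls; mkdir -p pics; python3 - <<'E'
from workcell import ctrl, viewer, nets
import cv2
for n in ("side","top"):
    c=viewer.capture(n); cv2.imwrite(f"pics/{n}0.png",c["image"][:,:,::-1])
    print(n,c["mtx"],c["k1"],c["R"],c["t"])
    for q in ("stop","flag","flag_grip","flag_face","mould","mould_front","station","tin","bottle","spatula","brush","tiles","divider","tamper","stop_hinge","lamp_bar"):
        try: print(q,[(d["pixel"],round(d["confidence"],2)) for d in nets.boxes_of(q,c)][:3])
        except Exception as e: print(q,repr(e))
print(ctrl.get_time_s(),ctrl.get_ee_pos(),ctrl.get_tcp_rot(),ctrl.get_force())
E
```

```text
pics
side [[400.57306983   0.         321.51427264]
 [  0.         400.57306983 203.33957823]
 [  0.           0.           1.        ]] -0.04863452350694938 [[-0.81044954 -0.58539191 -0.0220874 ]
 [-0.37026954  0.54111076 -0.75504941]
 [ 0.45395155 -0.60375116 -0.65529576]] [0.51948771 0.31851051 0.96033487]
stop [([202.9, 279.0], 0.79)]
flag [([233.8, 295.8], 0.58), ([205.5, 275.3], 0.33)]
flag_grip [([234.1, 291.9], 0.87)]
flag_face [([234.7, 293.8], 0.83)]
mould [([234.9, 293.4], 0.59), ([215.1, 381.6], 0.58)]
mould_front [([216.4, 382.0], 0.69)]
station [([270.8, 327.1], 0.94)]
tin []
bottle [([241.4, 248.3], 0.56)]
spatula [([344.0, 280.0], 0.68), ([215.0, 383.5], 0.16)]
brush [([276.7, 377.8], 0.9)]
tiles [([202.2, 309.2], 0.89)]
divider [([346.4, 327.0], 0.55)]
tamper [([332.2, 241.6], 0.92)]
stop_hinge [([201.9, 276.5], 0.75)]
lamp_bar [([205.2, 274.8], 0.65)]
top [[417.7677691    0.         319.86746226]
 [  0.         417.7677691  202.00135154]
 [  0.           0.           1.        ]] 0.004898480394868513 [[-0.02386164 -0.99968592  0.00766053]
 [-0.98357476  0.02210432 -
[... 191 characters left out ...]
ce [([190.7, 298.6], 0.49)]
mould [([231.9, 389.3], 0.73), ([177.9, 284.6], 0.23)]
mould_front [([226.8, 388.0], 0.73)]
station [([223.1, 326.0], 0.77), ([178.6, 287.6], 0.36)]
tin [([271.3, 279.2], 0.62), ([232.0, 388.8], 0.38)]
bottle [([156.9, 275.4], 0.84)]
spatula [([242.6, 229.8], 0.98)]
brush [([266.1, 322.3], 0.81), ([229.3, 391.6], 0.7), ([271.2, 280.3], 0.54)]
tiles [([242.1, 231.4], 0.54)]
divider [([274.2, 246.1], 0.7)]
tamper [([214.2, 209.6], 0.72), ([177.9, 289.9], 0.49)]
stop_hinge [([180.5, 283.7], 0.64)]
lamp_bar [([178.5, 286.1], 0.97)]
1.7 [ 0.13387654 -0.53349172  0.20662266] [9.92455009e-01 1.22609357e-01 1.17491111e-05 2.41773585e-05] [0.09543914 0.7502671  0.1929459 ]
```

View pics/side0.png

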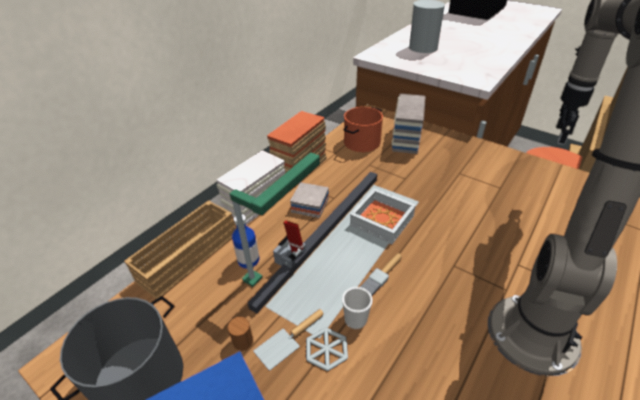

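View pics/top0.png

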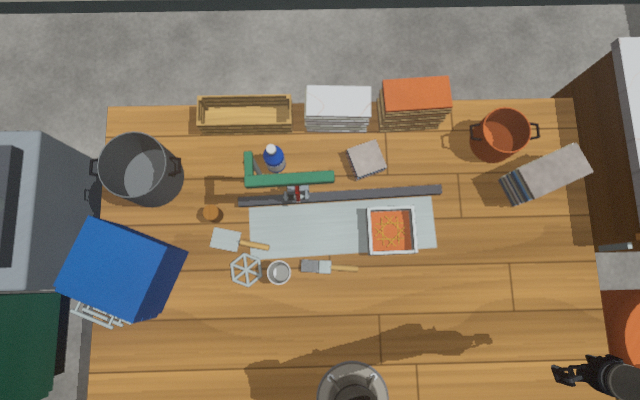

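```bash
python3 - <<'E'
import cv2
a=cv2.imread("pics/side0.png")[160:360,210:430]; cv2.imwrite("pics/sc.png",cv2.resize(a,None,fx=3,fy=3,interpolation=cv2.INTER_CUBIC)[:600,:])
a=cv2.imread("pics/top0.png")[130:300,200:440]; cv2.imwrite("pics/tc.png",cv2.resize(a,None,fx=3.33,fy=3.33,interpolation=cv2.INTER_CUBIC))
E
```

```text
(no output)
```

View pics/sc.png

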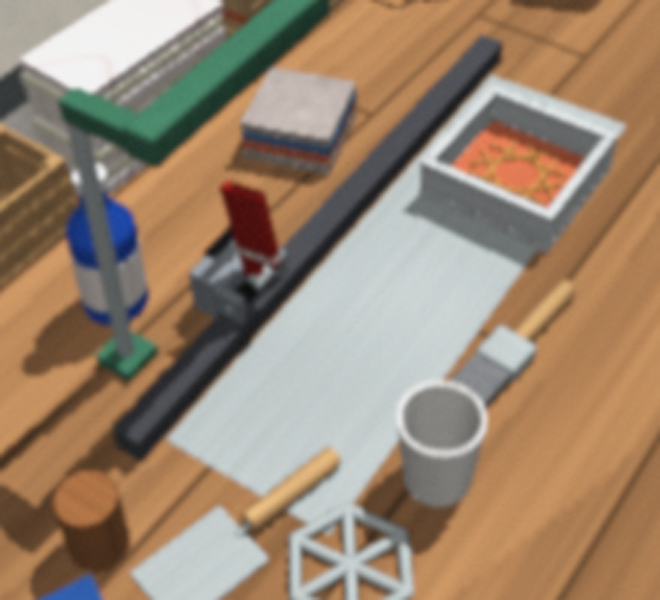

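View pics/tc.png

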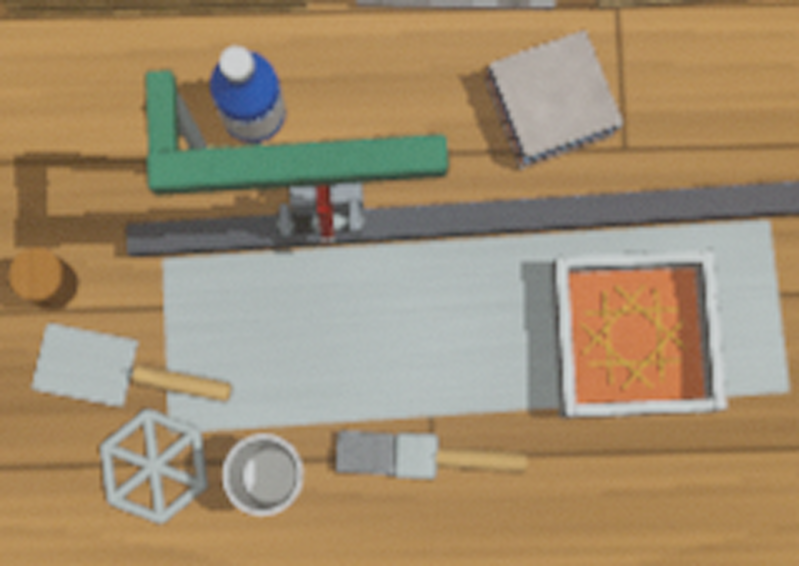

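```bash
cat > h.py <<'E'
import numpy as np, cv2
from scipy.optimize import least_squares
def proj(c,P):
    P=np.atleast_2d(P); X=P@c["R"].T+c["t"]; s=X[:,:2]/X[:,2:]
    r2=(s**2).sum(1,keepdims=True); s=s*(1+c["k1"]*r2)
    return s@np.diag(np.diag(c["mtx"])[:2])+c["mtx"][:2,2]   # (col,row)
def on_plane(c,uv,z):
    uv=np.asarray(uv,float)
    k=np.array([c["k1"],0,0,0,0]); s=cv2.undistortPoints(uv.reshape(1,1,2),c["mtx"],k).ravel()
    d=c["R"].T@np.array([s[0],s[1],1]); o=-c["R"].T@c["t"]
    return o+d*(z-o[2])/d[2]
def tri(cs,uvs):
    f=lambda X: np.concatenate([proj(c,X)[0]-uv for c,uv in zip(cs,uvs)])
    r=least_squares(f,[0.5,0,0.1]); return r.x, r.fun
def crop(c,name,r0,r1,c0,c1,f):
    a=c["image"][r0:r1,c0:c1,::-1]; cv2.imwrite(f"pics/{name}.png",cv2.resize(a,None,fx=f,fy=f,interpolation=cv2.INTER_CUBIC))
E
python3 - <<'E'
from workcell import *
from workcell import viewer
import pickle
from h import *
cs={n:viewer.capture(n) for n in("side","top")}
pickle.dump(cs,open("c0.pkl","wb"))
s,t=cs["side"],cs["top"]
for c in (s,t): print(-c["R"].T@c["t"])
crop(s,"s_m",180,250,340,430,8);crop(t,"t_m",190,270,350,450,7)
crop(s,"s_f",210,280,260,340,8);crop(t,"t_f",170,220,230,330,8)
crop(s,"s_l",215,325,235,335,5);
E
```

```text
[0.10300781 0.71155773 0.88126868]
[0.3604458  0.10056378 1.34959281]
```

View pics/s_m.png

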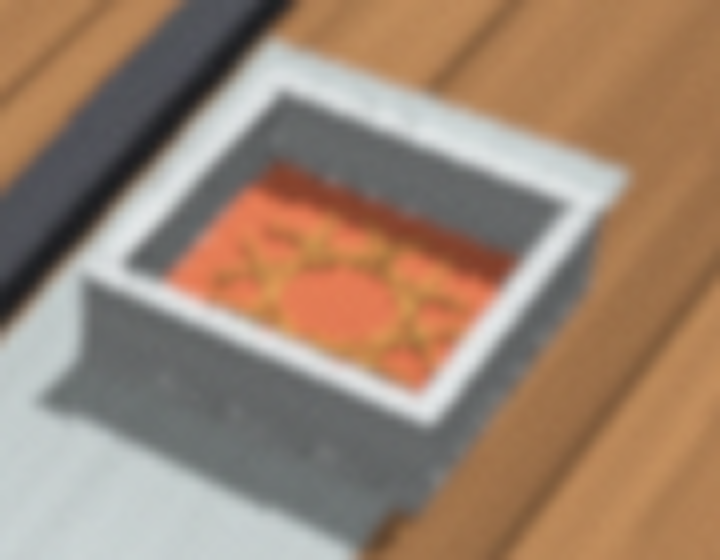

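View pics/t_m.png

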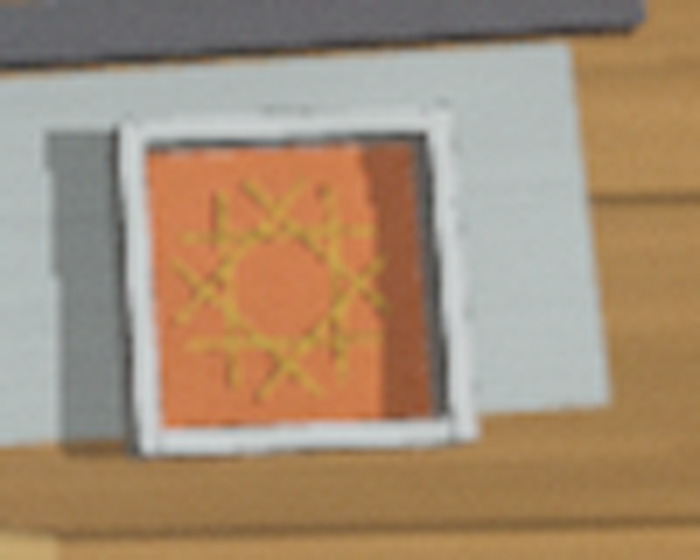

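View pics/s_f.png

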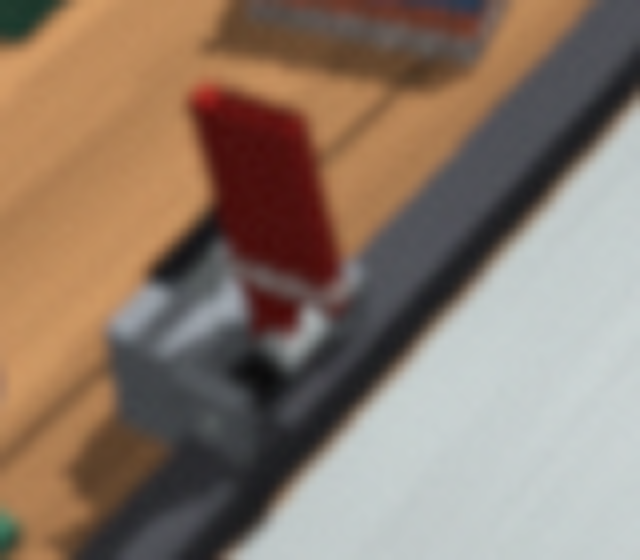

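View pics/t_f.png

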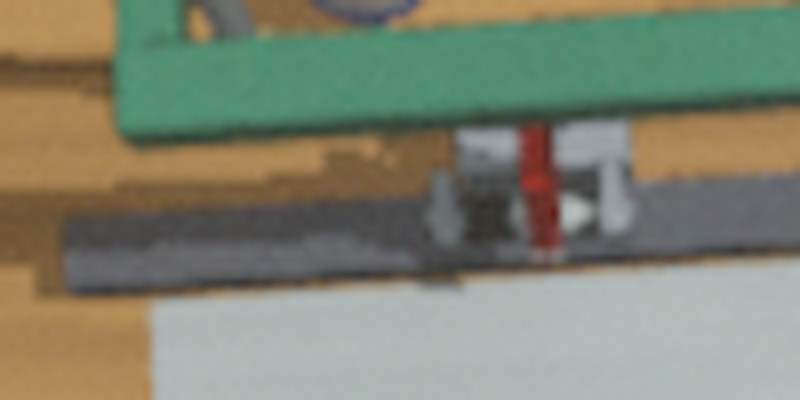

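View pics/s_l.png

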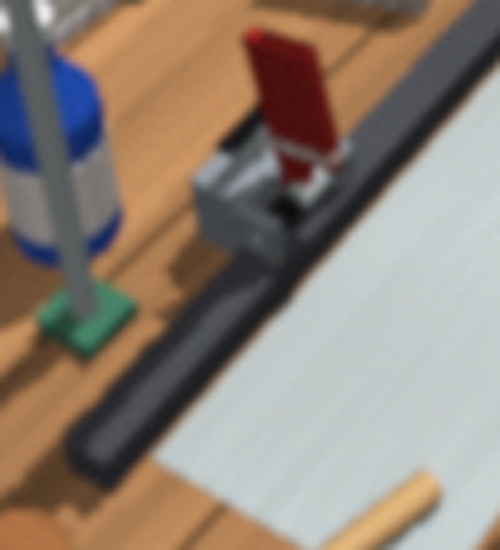

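```bash
cat > fit.py <<'E'
from h import *
import pickle
cs=pickle.load(open("c0.pkl","rb")); s,t=cs["side"],cs["top"]
cv=lambda p,f,o:(np.array(p,float)+.5)/f-.5+np.array(o)
def T(p,L):
    x,y,a=p; L=np.atleast_2d(L); c,q=np.cos(a),np.sin(a)
    return np.c_[x+c*L[:,0]-q*L[:,1],y+q*L[:,0]+c*L[:,1],L[:,2]]
# station
L=np.array([[0,310,30],[30,310,30],[0,-350,30]])/1e3
obs=np.array([cv((68,290),8,(230,170)),cv((65,215),8,(230,170)),cv((642,28),7,(350,190))])
st=least_squares(lambda p:(proj(t,T(p,L))-obs).ravel(),[.5,0,0]); print("station",st.x,st.fun.round(2))
print("side reproj near-left-top/bottom", proj(s,T(st.x,[[0,.31,.03],[0,.31,0],[0.03,.31,.03]])), cv((105,470),5,(235,215)))
L=np.array([[75,75,50],[75,-75,50],[-75,-75,50],[-75,75,50]])/1e3
ot=np.array([cv(p,7,(350,190)) for p in((118,125),(450,108),(478,438),(140,455))])
os_=np.array([cv(p,8,(340,180)) for p in((85,270),(275,40),(630,178),(430,425))])
mo=least_squares(lambda p:np.r_[(proj(t,T(p,L))-ot).ravel(),(proj(s,T(p,L))-os_).ravel()],[.4,-.1,0]); print("mould",mo.x,mo.fun.round(1))
for c,o in((t,ot),(s,os_)):
    m=least_squares(lambda p:(proj(c,T(p,L))-o).ravel(),[.4,-.1,0]);print(m.x)
for i in range(4): print("corner z",tri((t,s),(ot[i],os_[i]))[0])
# flag
def F(p):
    y,a=p; d=np.array([-np.cos(a),np.sin(a)]);n=np.array([np.sin(a),np.cos(a)])
    P=[]
    for r,w in((110,-22.5),(110,22.5),(25,22.5),(25,-22.5)):
        q=np.array([15,45])+r*d+w*n; P.append([q[0]/1e3,y+.006,q[1]/1e3])
    return T(st.x,np.array(P))
of=np.array([cv(q,8,(260,210)) for q in ((300,118),(205,95))])
fl=least_squares(lambda p:(proj(s,F(p))[:2]-of).ravel(),[.1,1.7]);print("flag y,ang",fl.x,fl.fun)
print(((proj(s,F(fl.x))-[260,210])*8+3.5).round())
print("top",((proj(t,F(fl.x))-[230,170])*8+3.5).round())
E
python3 fit.py
```

```text
station [0.60612417 0.03870321 0.03828511] [-0.55 -0.09 -0.42  0.1   0.98 -0.09]
side reproj near-left-top/bottom [[255.02469781 308.73768618]
 [256.59121913 315.51740513]
 [246.04942366 303.26515186]] [255.6 308.6]
mould [ 0.50479586 -0.14142502  0.01968219] [ 1.  -0.7  0.9 -0.3  1.   0.2  1.  -0.1 -0.1  0.3  0.   3.4 -2.4  2.5
  0.7  0. ]
[ 0.50421502 -0.13830884  0.02403442]
[ 0.50681561 -0.14778729  0.01377112]
corner z [ 0.57526006 -0.06078672  0.05585143]
corner z [ 0.5773824  -0.2066653   0.07128733]
corner z [ 0.42730095 -0.21204205  0.06728967]
corner z [ 0.42848959 -0.06421866  0.05293259]
flag y,ang [0.1046262  1.66991678] [ 0.61109562  0.8810593  -0.99248076 -1.32184461]
[[305. 125.]
 [197.  84.]
 [236. 270.]
 [340. 312.]]
top [[547. 188.]
 [541.  71.]
 [552. 142.]
 [558. 253.]]
```

```bash
cat >> fit.py <<'E'
print("-----")
w=np.array([1,1,1,1,1,0,0,1.])
m=least_squares(lambda p:np.r_[(proj(t,T(p,L))-ot).ravel(),((proj(s,T(p,L))-os_)*np.array([1,0,0,1])[:,None]).ravel()],[.4,-.1,0]); print("mould2",m.x,m.fun.round(1))
print("grip",tri((s,t),(np.array([291.9,234.1]),np.array([298.4,194.5]))))
print("face",tri((s,t),(np.array([293.8,234.7]),np.array([298.6,190.7]))))
def box(y,a):
    d=np.array([-np.cos(a),np.sin(a)]);n=np.array([np.sin(a),np.cos(a)]);P=[]
    for yy in(-.006,.006):
      for r,w in((110,-22.5),(110,22.5),(25,22.5),(25,-22.5)):
        q=np.array([15,45])+r*d+w*n; P.append([q[0]/1e3,y+yy,q[1]/1e3])
    return T(st.x,np.array(P))
def ov(c,name,P,r0,r1,c0,c1,f):
    a=c["image"][r0:r1,c0:c1,::-1].copy(); a=cv2.resize(a,None,fx=f,fy=f,interpolation=cv2.INTER_CUBIC)
    uv=((proj(c,P)-[c0,r0]+.5)*f-.5).round().astype(int)
    for k in(0,4): cv2.polylines(a,[uv[k:k+4]],True,(0,255,255) if k else (255,255,0),1)
    cv2.imwrite(f"pics/{name}.png",a)
import sys
if len(sys.argv)>1:
    y,a=map(float,sys.argv[1:3])
    ov(s,"ov_s",box(y,a),205,265,270,330,10); ov(t,"ov_t",box(y,a),175,215,270,330,12)
E
python3 fit.py .112 1.7|sed -n '/---/,$p'
```

```text
-----
mould2 [ 0.50459969 -0.13897819  0.01890862] [ 0.3 -0.7  0.2 -0.2  0.2  0.3  0.2 -0.  -0.5  0.7 -0.   0.  -0.   0.
  0.4  0.5]
grip (array([0.61588934, 0.15399269, 0.11980135]), array([ 2.46523677,  0.46739707, -1.47920174, -2.40552105]))
face (array([0.62198123, 0.14934347, 0.1118383 ]), array([ 0.08032072,  0.01524803, -0.0480998 , -0.07812187]))
```

View pics/ov_s.png

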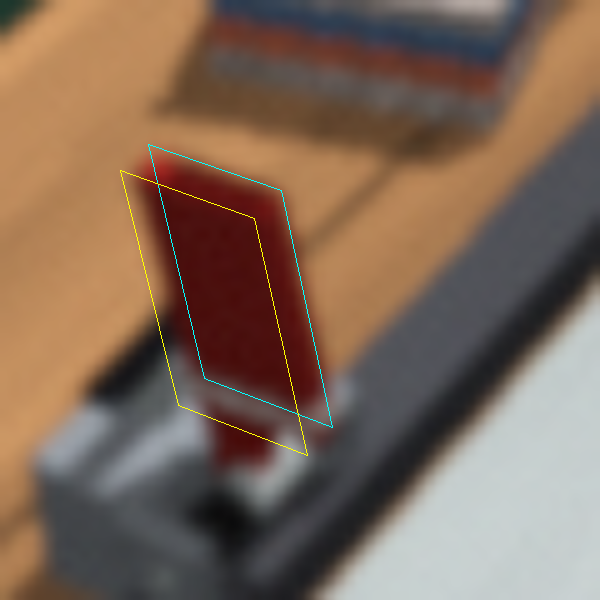

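View pics/ov_t.png

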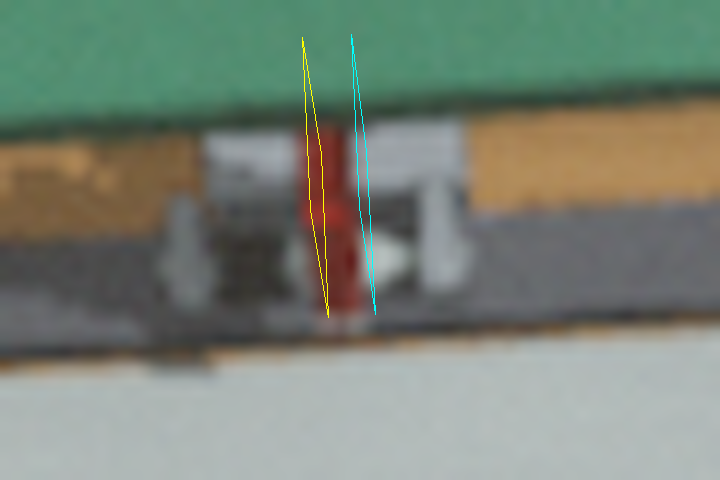

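```bash
cat > g.py <<'E'
from workcell import ctrl, viewer, nets
import numpy as np
from scipy.spatial.transform import Rotation as Ro
from h import *
SX,SY,SA=.6061,.0387,.0375
YF=.111
def W(x,y,z):
    c,s=np.cos(SA),np.sin(SA); return np.array([SX+c*x-s*y,SY+s*x+c*y,z])
def S(p):
    c,s=np.cos(SA),np.sin(SA); d=np.array(p)[:2]-[SX,SY]; return np.array([c*d[0]+s*d[1],-s*d[0]+c*d[1],p[2]])
def ori(lean,yaw=SA,sgn=-1):
    z=np.array([np.sin(lean),0,-np.cos(lean)]);y=np.array([0,sgn,0.]);x=np.cross(y,z)
    R=Ro.from_euler('z',yaw).as_matrix()@np.c_[x,y,z]
    return Ro.from_matrix(R).as_quat(), R[:,2]
def say(*a): print(*a,"t",ctrl.get_time_s(),"S",S(ctrl.get_ee_pos()).round(4),"F",ctrl.get_force().round(1),"w",round(ctrl.get_gripper_width(),3))
def shot(name,*cr):
    import pickle
    cs={n:viewer.capture(n) for n in("side","top")}; pickle.dump(cs,open(name+".pkl","wb"))
    for n,c in cs.items(): cv2.imwrite(f"pics/{name}_{n}.png",c["image"][:,:,::-1])
    return cs
E
python3 - <<'E'
from g import *
L=np.radians(42); q,z=ori(L)
a=1.69
g=W(.015-.092*np.cos(a),YF,.045+.092*np.sin(a))
tcp=g+.019*z
print(tcp, tcp-.1*z)
for p in (tcp-.16*z,tcp-.1*z,tcp): print(ctrl.ik(p,q))
a=0; e=W(.015-.092*np.cos(a),YF,.045)+.019*z; print(e,ctrl.ik(e,q))
E
```

```text
[0.64056557 0.15107116 0.12222738] [0.57369955 0.14856251 0.19654187]
[ 7.36158550e-01 -2.58055053e-01 -1.04046516e+00  2.15277652e+00
 -2.11300857e-03  4.16585482e-01 -1.90310649e+00]
[-2.96741359e-01  9.06837239e-04 -1.69346811e-01  2.17312098e+00
  8.06504600e-01  3.95620013e-01 -2.66435429e+00]
[-0.57498515  0.2384547   0.20292889  2.13243839  1.18320248  0.20405531
 -3.03515282]
[0.53769715 0.14721178 0.03088025] [-0.36386997  0.30404142 -0.16831028  2.42017197  2.17641143  0.43984217
  2.1467529 ]
```

```bash
python3 - <<'E'
from g import *
for sg in (1,-1):
  for Ld in (35,40,45):
    L=np.radians(Ld); q,z=ori(L,sgn=sg)
    a=1.69
    tcp=W(.015-.092*np.cos(a),YF,.045+.092*np.sin(a))+.019*z
    e=W(.015-.092,YF,.045)+.019*z
    print(sg,Ld)
    for p in (tcp-.16*z,tcp-.1*z,tcp,e):
        k=ctrl.ik(p,q); print("  ",None if k is None else np.round(k,2))
E
```

```text
1 35
   [-0.22 -0.07 -0.22  2.01  0.35  0.66  0.95]
   [ 0.61  0.13 -1.09  2.01  0.64  0.59  0.71]
   [ 0.23  0.33 -0.72  1.99  1.01  0.5   0.4 ]
   [-0.15  0.29 -0.35  2.32  1.65  0.34 -0.41]
1 40
   [-0.01 -0.13 -0.44  2.12  0.44  0.53  0.83]
   [ 0.58  0.06 -1.04  2.11  0.77  0.46  0.55]
   [ 0.07  0.29 -0.54  2.08  1.25  0.39  0.12]
   [ 0.41  0.53 -1.07  2.37  1.9   0.75 -0.55]
1 45
   [ 0.03 -0.17 -0.51  2.23  0.65  0.41  0.59]
   [ 0.24  0.01 -0.73  2.22  1.06  0.36  0.22]
   [-0.09  0.26 -0.37  2.16  1.65  0.35 -0.31]
   [ 0.37  0.59 -1.08  2.43  2.07  0.9  -0.72]
-1 35
   [ 0.93 -0.17 -1.22  1.99  0.02  0.62 -1.87]
   [ 0.74  0.18 -1.25  2.    0.74  0.63 -2.51]
   [ 0.34  0.37 -0.85  1.99  1.09  0.55 -2.8 ]
   [-0.48  0.27  0.01  2.33  1.67  0.24  2.68]
-1 40
   [ 0.76 -0.23 -1.06  2.11  0.01  0.48 -1.9 ]
   [-0.65 -0.    0.2   2.14  0.67  0.43 -2.52]
   [-1.3   0.42  1.14  2.12 -0.97  0.23 -0.98]
   [-0.51  0.29  0.01  2.4   2.13  0.34  2.19]
-1 45
   [ 0.67 -0.28 -1.    2.22  0.07  0.33 -1.99]
   [-0.13 -0.   -0.35  2.23  1.05  0.36 -2.92]
   [-0.58  0.24  0.2   2.18  1.65  0.21  2.77]
   [-0.06  0.37 -0.53  2.45  2.19  0.63  2.17]
```

```bash
python3 - <<'E'
from g import *
q,z=ori(np.radians(36),sgn=1)
a=1.69
tcp=W(.015-.092*np.cos(a),YF,.045+.092*np.sin(a))+.019*z
ctrl.goto(tcp-.14*z,q); say("pre",ctrl.get_qpos().round(2))
ctrl.servo_line(tcp-.05*z,q,0.12); say("near",ctrl.get_qpos().round(2))
shot("p1")
E
```

```text
pre [-0.05 -0.04 -0.38  2.04  0.39  0.59  0.9 ] t 4.575 S [-0.0448  0.1097  0.2342] F [ 0.2 -0.7  0.1] w 0.997
near [-0.08  0.15 -0.35  2.04  0.67  0.44  0.66] t 5.475 S [0.0079 0.1112 0.1619] F [ 0.1 -0.3  0.2] w 0.999
```

View pics/p1_side.png

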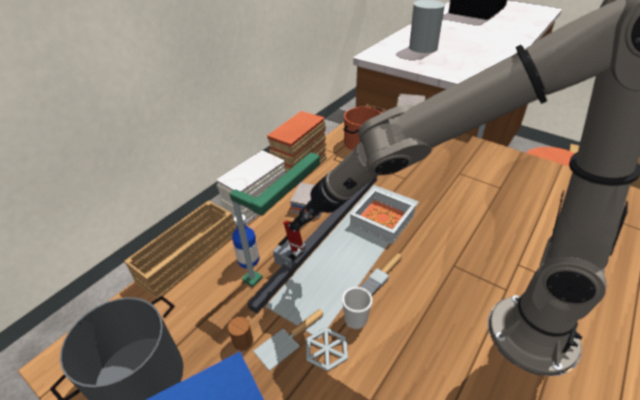

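View pics/p1_top.png

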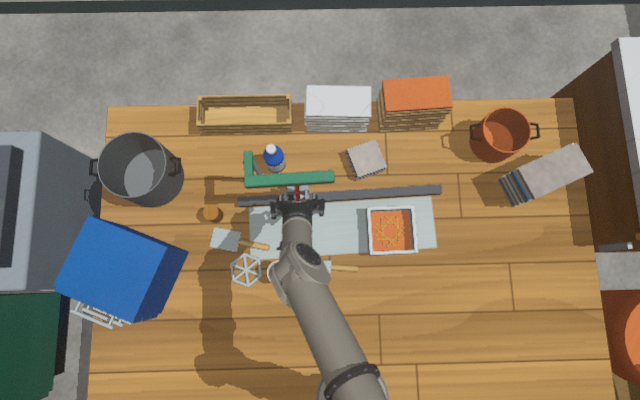

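```bash
python3 - <<'E'
from g import *
q,z=ori(np.radians(36),sgn=1)
a=1.69
tcp=W(.015-.092*np.cos(a),YF,.045+.092*np.sin(a))+.019*z
print(ctrl.servo_line(tcp,q,0.1,f_stop=8)); say("at")
ctrl.clamp(); say("clamped")
cs=shot("p2"); crop(cs["side"],"p2s",190,270,250,350,6); crop(cs["top"],"p2t",160,240,250,350,6)
E
```

```text
False
at t 6.225 S [0.0371 0.1113 0.1214] F [ 0.6  0.4 -0.2] w 1.002
clamped t 6.8917 S [0.0372 0.1125 0.1215] F [-1.4  1.9  1.4] w 0.125
```

View pics/p2s.png

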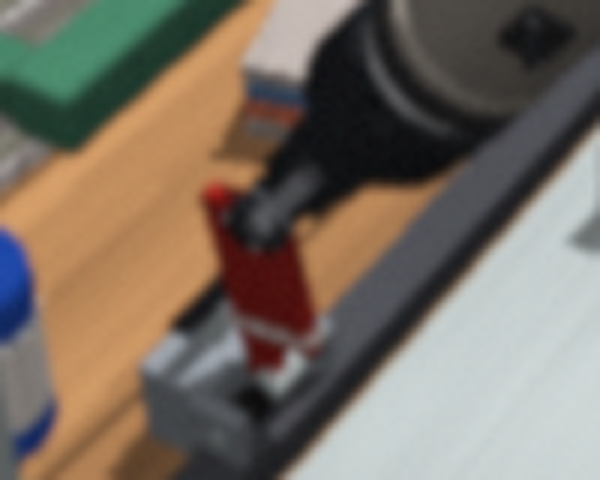

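View pics/p2t.png

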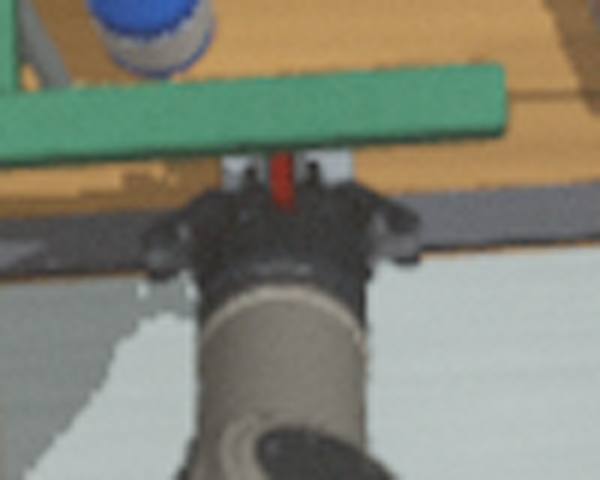

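```bash
sed -i 's/^YF=.*/YF=.1125/' g.py; python3 - <<'E'
from g import *
for i,a in enumerate(np.linspace(1.69,0,10)[1:6]):
    q,z=ori(np.radians(36-8*(1-a/1.69)),sgn=1)
    tcp=W(.015-.092*np.cos(a),YF,.045+.092*np.sin(a))+.019*z
    r=ctrl.servo_line(tcp,q,0.1,f_stop=25); say(round(a,2),r)
    if r: break
E
```

```text
1.5 False t 7.3167 S [0.0184 0.1126 0.1197] F [ 1.3  2.1 -5.5] w 0.123
1.31 False t 7.6417 S [0.0008 0.1123 0.1158] F [ 4.2  4.3 -9.9] w 0.122
1.13 False t 7.9667 S [-0.0147  0.1122  0.1101] F [  8.1   4.4 -12.3] w 0.121
0.94 False t 8.2917 S [-0.028   0.1123  0.103 ] F [  9.2   3.1 -11.6] w 0.121
0.75 False t 8.6167 S [-0.04    0.1126  0.0935] F [ 5.6  1.6 -1.7] w 0.123
```

```bash
python3 - <<'E'
from g import *
for i,a in enumerate(np.linspace(1.69,0,10)[6:]):
    q,z=ori(np.radians(36-8*(1-a/1.69)),sgn=1)
    tcp=W(.015-.092*np.cos(a),YF,.045+.092*np.sin(a))+.019*z
    r=ctrl.servo_line(tcp,q,0.1,f_stop=20); say(round(a,2),r)
    if r: break
cs=shot("p3"); crop(cs["side"],"p3s",200,300,260,380,6)
E
```

```text
0.56 True t 8.825 S [-0.0465  0.1135  0.0861] F [-3.  -0.6  3.9] w 0.123
```

View pics/p3s.png

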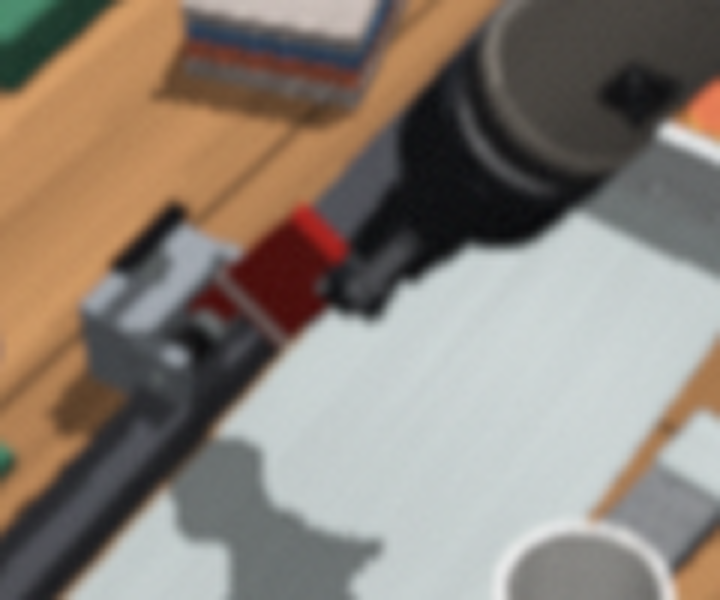

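```bash
python3 - <<'E'
from g import *
ctrl.let_go(); say("open")
q,z=ori(np.radians(28),sgn=1)
p=ctrl.get_ee_pos(); 
ctrl.servo_line(p-.085*z,None,0.15); say("back")
ctrl.clamp()
ctrl.servo_line(W(-.068,YF,.135),q,0.15,f_stop=10); say("above")
r=ctrl.servo_line(W(-.068,YF,.056),q,0.06,f_stop=14); say("down",r)
ctrl.pause(.2); say("hold")
cs=shot("p4"); crop(cs["side"],"p4s",200,300,260,380,6)
E
```

```text
open t 9.6417 S [-0.0448  0.1152  0.0873] F [-0.6 -0.7  0.5] w 0.999
back t 10.3583 S [-0.085   0.1148  0.1618] F [-0.5  0.1 -0.2] w 0.999
above t 11.4917 S [-0.0682  0.1123  0.1345] F [-0.6  0.8 -0.4] w 0.002
down False t 12.9583 S [-0.0677  0.1126  0.0564] F [-0.4 -0.4 -0.1] w 0.002
hold t 13.1583 S [-0.0678  0.1125  0.0563] F [-0.4  0.7  0.3] w -0.003
```

View pics/p4s.png

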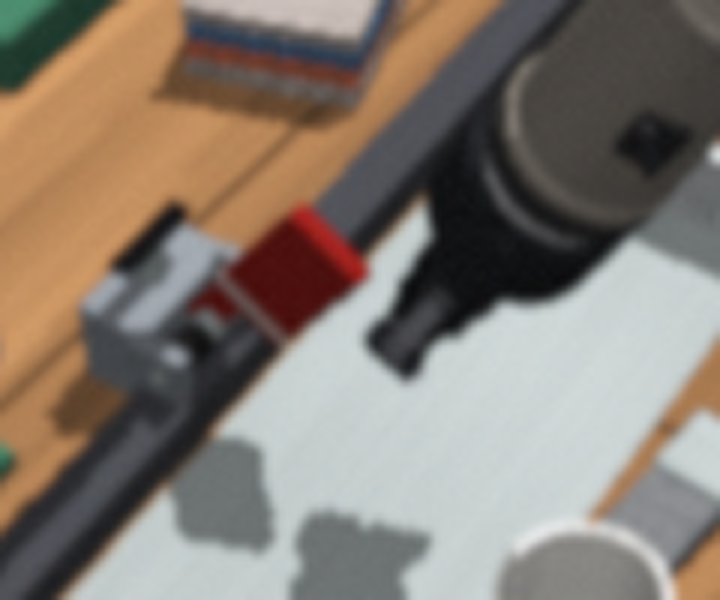

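```bash
python3 - <<'E'
from g import *
q,z=ori(np.radians(30),sgn=1)
ctrl.servo_line(W(-.115,YF,.14),q,0.2)
ctrl.servo_line(W(-.085,YF,.18),q,0.2)
ctrl.servo_line(W(-.042,YF,.175),q,0.15,f_stop=8); say("above")
for x,z_ in ((-.050,.13),(-.064,.09),(-.072,.054)):
    r=ctrl.servo_line(W(x,YF,z_),q,0.07,f_stop=14); say(r)
    if r: break
cs=shot("p5"); crop(cs["side"],"p5s",200,300,260,380,6)
E
```

```text
above t 14.7333 S [-0.0437  0.1121  0.1728] F [-0.9  0.3 -0.4] w -0.0
False t 15.5333 S [-0.0497  0.1127  0.1305] F [ 0.4 -1.   1. ] w -0.001
True t 16.0833 S [-0.0658  0.1121  0.0917] F [-4.7  0.8  3.2] w 0.0
```

View pics/p5s.png

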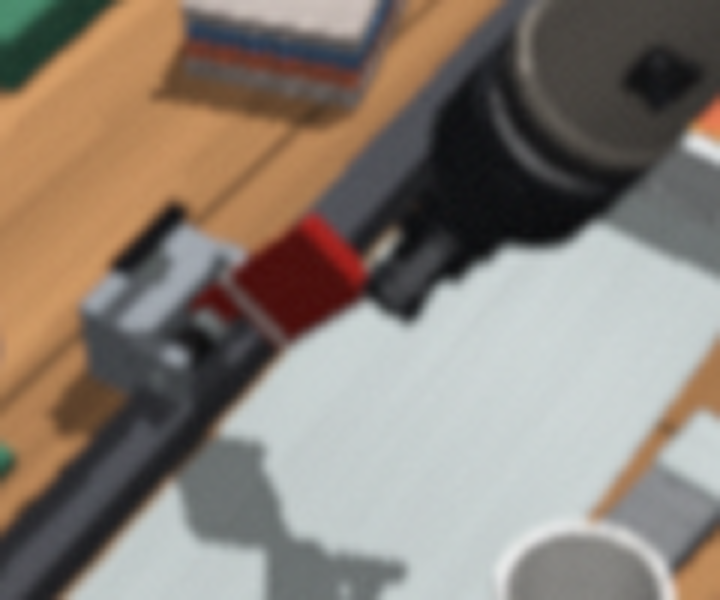

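```bash
cat > fa.py <<'E'
from g import *
import pickle,sys
def box(a,y=YF):
    d=np.array([-np.cos(a),np.sin(a)]);n=np.array([np.sin(a),np.cos(a)]);P=[]
    for yy in(-.006,.006):
      for r,w in((110,-22.5),(110,22.5),(25,22.5),(25,-22.5)):
        q=np.array([15,45])+r*d+w*n; P.append(W(q[0]/1e3,y+yy,q[1]/1e3))
    return np.array(P)
def ov(c,name,P,r0,r1,c0,c1,f):
    a=cv2.resize(c["image"][r0:r1,c0:c1,::-1].copy(),None,fx=f,fy=f,interpolation=cv2.INTER_CUBIC)
    uv=((proj(c,P)-[c0,r0]+.5)*f-.5).round().astype(int)
    for k in(0,4): cv2.polylines(a,[uv[k:k+4]],True,(0,255,255) if k else (255,255,0),1)
    cv2.imwrite(f"pics/{name}.png",a)
if __name__=="__main__":
    cs=pickle.load(open(sys.argv[1]+".pkl","rb"))
    out=[]
    for a in map(float,sys.argv[2:]):
        ov(cs["side"],"tmp",box(a),210,270,275,335,6); out.append(cv2.imread("pics/tmp.png"))
    cv2.imwrite("pics/fa_"+sys.argv[1]+".png",np.hstack(out))
E
python3 fa.py p5 .4 .65
```

```text
(no output)
```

View pics/fa_p5.png

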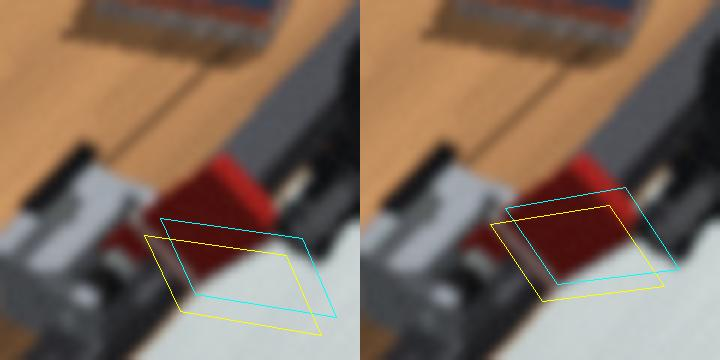

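```bash
python3 fa.py p5 .8 .95
```

View pics/fa_p5.png

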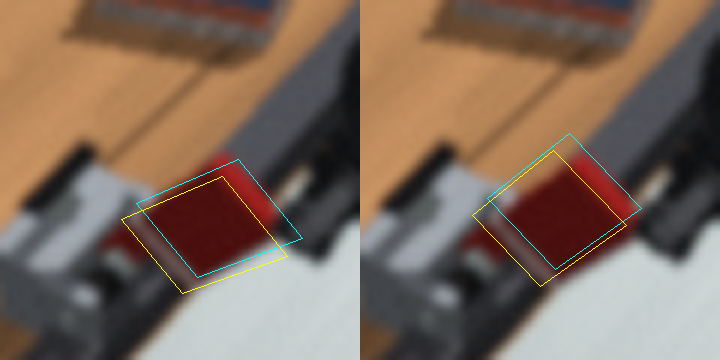

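```bash
python3 - <<'E'
from h import *
import pickle
a=pickle.load(open("p5.pkl","rb"))["top"];b=pickle.load(open("p4.pkl","rb"))["top"];
f=lambda c:cv2.resize(c["image"][170:240,260:330,::-1],None,fx=5.7,fy=5.7,interpolation=cv2.INTER_CUBIC)
cv2.imwrite("pics/p45t.png",np.hstack([f(b),f(a)]))
E
```

```text
(no output)
```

View pics/p45t.png

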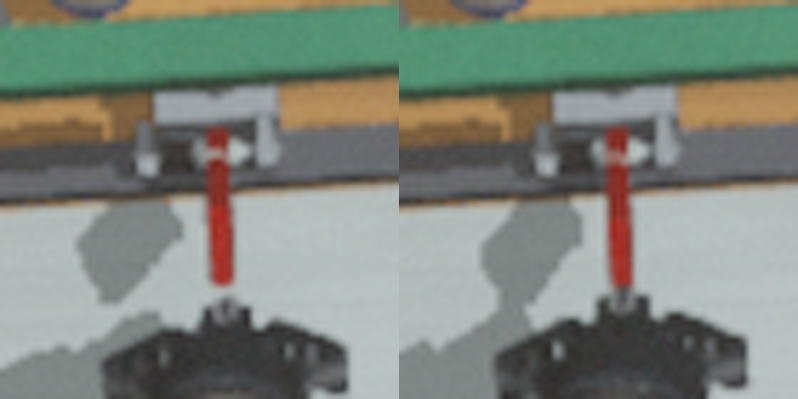

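```bash
python3 - <<'E'
from g import *
q,z=ori(np.radians(40),sgn=1)
say("now",ctrl.get_qpos().round(2))
p=ctrl.get_ee_pos()
ctrl.servo_line(p-.03*z,q,0.2)
ctrl.servo_line(W(-.105,YF,.20),q,0.2)
t=W(.003,YF,.165)
ctrl.servo_line(t-.08*z,q,0.2); say("pre")
r=ctrl.servo_line(t,q,0.15,f_stop=8); say("over",r,ctrl.get_qpos().round(2))
cs=shot("p6"); crop(cs["side"],"p6s",200,300,260,380,6)
E
```

```text
now [-0.16  0.16 -0.3   2.18  0.66  0.41  0.6 ] t 16.1833 S [-0.0657  0.1121  0.0919] F [-4.8 -0.1  2.1] w 0.001
pre t 18.2333 S [-0.0488  0.1119  0.2246] F [-1.   0.1  0.1] w 0.0
over False [-0.36  0.11 -0.07  2.12  0.81  0.35  0.49] t 18.9167 S [0.0022 0.1128 0.1646] F [-0.4  0.3  0.7] w 0.001
```

View pics/p6s.png

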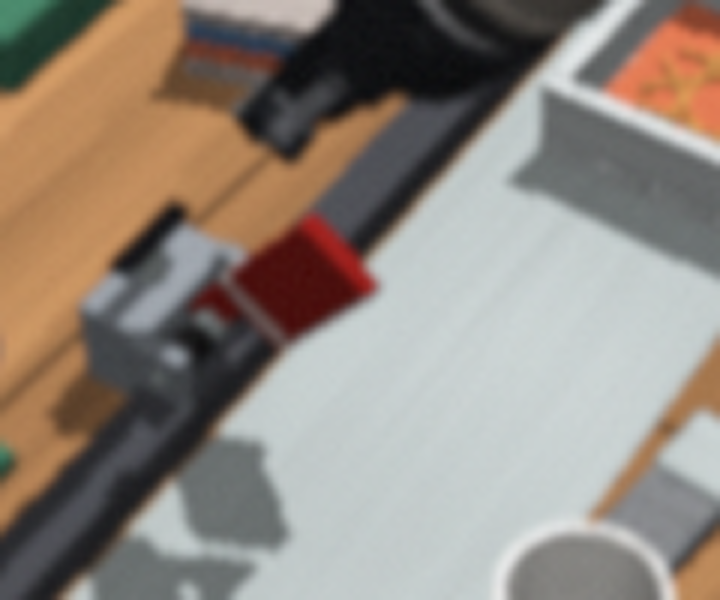

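Fingers are now behind and above the flag, which is about 0.85 rad. Sweep it down.

```bash
python3 - <<'E'
from g import *
for a,c,l in ((1.0,14,40),(.75,12,38),(.5,8,35),(.25,4,32),(.08,1,30),(0,-1,30)):
    q,z=ori(np.radians(l),sgn=1); r=82; w=22.5+c
    t=W((15-r*np.cos(a)+w*np.sin(a))/1e3,YF,(45+r*np.sin(a)+w*np.cos(a))/1e3)
    s=ctrl.servo_line(t,q,0.1,f_stop=14); say(a,s)
    if s: break
cs=shot("p7"); crop(cs["side"],"p7s",200,300,260,380,6)
E
```

```text
1.0 False t 19.4833 S [0.0015 0.1129 0.1345] F [-0.4 -0.2  0.5] w 0.001
0.75 False t 19.875 S [-0.0207  0.1128  0.1275] F [ 1.6  0.2 -0.4] w 0.001
0.5 False t 20.2833 S [-0.0416  0.1125  0.1116] F [-0.   0.1  0.2] w -0.001
0.25 True t 20.5167 S [-0.0505  0.1135  0.102 ] F [-9.1 -0.7  9.5] w 0.004
```

View pics/p7s.png

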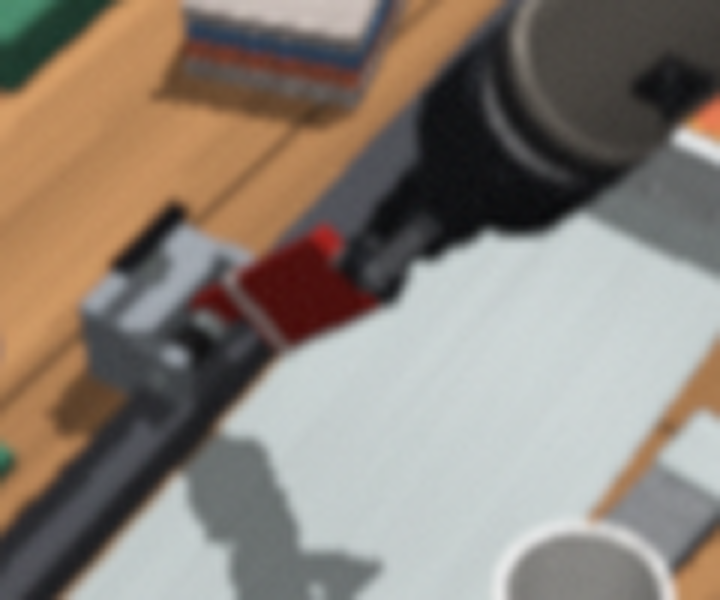

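```bash
python3 - <<'E'
from fa import *
import pickle
c=pickle.load(open("p6.pkl","rb"))["side"]
o=(np.array([(378,285),(320,214),(355,302),(300,222)])+.5)/6-.5+[260,200]
i=[0,1,4,5]
f=lambda p:(proj(c,box(p[0],p[1]))[i]-o).ravel()
r=least_squares(f,[.8,.11]);print(r.x,r.fun.round(1))
f=lambda p:(proj(c,box(p[0],p[1])+np.array([p[2],0,p[3]]))[i]-o).ravel()
r=least_squares(lambda p:np.r_[f(p),300*p[2:]],[.8,.11,0,0]);print(r.x,r.fun.round(1))
for a in (.7,.8,.9): print(a,box(a).round(3)[[0,1]])
t=pickle.load(open("p6.pkl","rb"))["top"]
print(proj(t,box(.85)))
crop(t,"p6t",170,230,260,330,8)
E
```

```text
[0.87067326 0.11418629] [ 0.4  0.2 -1.2 -0.9  1.7  0.3 -0.6  0.6]
[8.56467373e-01 1.13817563e-01 1.51091800e-03 4.62234195e-04] [ 0.4  0.3 -1.2 -0.9  1.6  0.3 -0.5  0.6  0.5  0.1]
0.7 [[0.519 0.142 0.099]
 [0.548 0.143 0.133]]
0.8 [[0.524 0.142 0.108]
 [0.557 0.143 0.14 ]]
0.9 [[0.531 0.142 0.117]
 [0.566 0.144 0.145]]
[[301.35536482 221.45289331]
 [300.37403141 208.66269883]
 [300.20276946 194.21490071]
 [301.13311524 206.55272545]
 [297.33598566 221.69370899]
 [296.27827873 208.90569268]
 [296.33722211 194.44169103]
 [297.33570658 206.77766088]]
```

View pics/p6t.png

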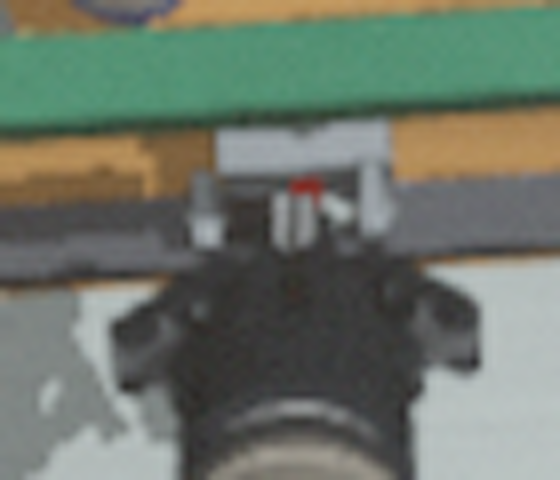

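```bash
python3 fa.py p7 .5 .65; python3 fa.py p6 .86
```

```text
(no output)
```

View pics/fa_p7.png

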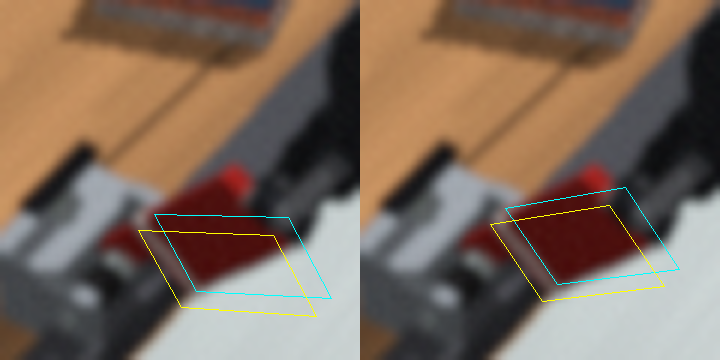

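View pics/fa_p6.png

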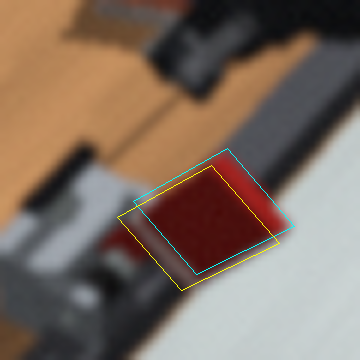

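```bash
python3 - <<'E'
from g import *
import pickle
for n,p in (("p4",(-.0678,.1125,.0563)),("p5",(-.0658,.1121,.0917)),("p6",(.0022,.1128,.1646)),("p7",(-.0505,.1135,.102))):
    c=pickle.load(open(n+".pkl","rb"))
    print(n,[((proj(c["side"],W(*p))[0]-[260,200])*6).round(), proj(c["top"],W(*p))[0].round(1)])
E
```

```text
p4 [array([365., 374.]), array([300. , 221.9])]
p5 [array([360., 318.]), array([299.6, 219.7])]
p6 [array([224., 142.]), array([297.1, 192.9])]
p7 [array([329., 291.]), array([298.7, 214.2])]
```

```bash
python3 - <<'E'
from g import *
import pickle
q,z=ori(np.radians(40),sgn=1)
T=W(.0022,.1128,.1646)
yy=W(0,1,0)-W(0,0,0); xx=np.cross(yy,z)
out=[]
C=pickle.load(open("p6.pkl","rb"))
for n,(r0,c0) in (("side",(180,265)),("top",(165,260))):
    c=C[n]; f=6
    a=cv2.resize(c["image"][r0:r0+66,c0:c0+66,::-1].copy(),None,fx=f,fy=f,interpolation=cv2.INTER_CUBIC)
    def ln(A,B,col):
        uv=((proj(c,np.array([A,B]))-[c0,r0]+.5)*f-.5).round().astype(int); cv2.line(a,tuple(map(int,uv[0])),tuple(map(int,uv[1])),col,1)
    ln(T,T-.07*z,(0,255,255)); ln(T-.012*yy,T+.012*yy,(0,255,0)); ln(T-.011*xx,T+.011*xx,(255,255,0))
    # fence outline
    ln(W(0,.31,.03),W(0,-.35,.03),(255,0,255)); ln(W(0.03,.31,.03),W(0.03,-.35,.03),(255,0,255)); ln(W(0,.31,.0),W(0,-.35,.0),(255,255,255))
    ln(W(-.005,.11+.127,.288),W(-.005,.11-.103,.288),(0,0,0))
    out.append(a)
cv2.imwrite("pics/chk.png",np.hstack(out))
E
```

```text
(no output)
```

View pics/chk.png

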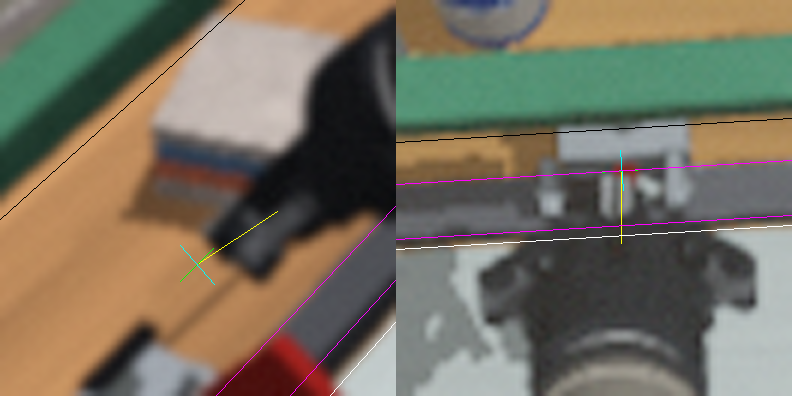

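```bash
python3 - <<'E'
from g import *
import pickle
for n,s,t in (("p4",(324.7,260),(299.5,221.8)),("p6",(304.2,221.7),(296.8,193.7)),("p5",(325,250.3),(299.1,220.9))):
    c=pickle.load(open(n+".pkl","rb")); X,r=tri((c["side"],c["top"]),(np.array(s),np.array(t))); print(n,S(X).round(4),r.round(1))
for n in ("p4","p5","p6"):
    c=pickle.load(open(n+".pkl","rb"))
    im=c["side"]["image"]
p=pickle.load(open("p4.pkl","rb"))["side"]; crop(p,"p4z",225,275,300,350,12)
p=pickle.load(open("p4.pkl","rb"))["top"]; crop(p,"p4zt",195,245,275,325,12)
E
```

```text
p4 [-0.0744  0.1111  0.0695] [-1.5 -0.3  0.9  1.6]
p6 [-0.0099  0.1095  0.1768] [-2.5 -0.5  1.5  2.5]
p5 [-0.0765  0.111   0.1088] [-1.5 -0.3  0.8  1.5]
```

View pics/p4z.png

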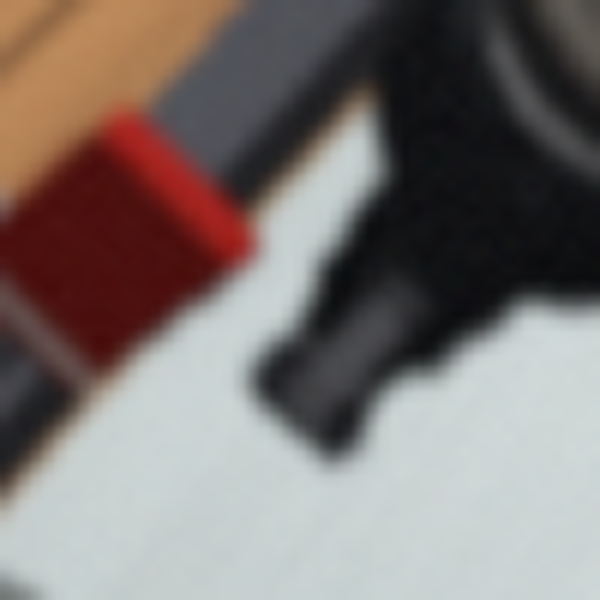

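View pics/p4zt.png

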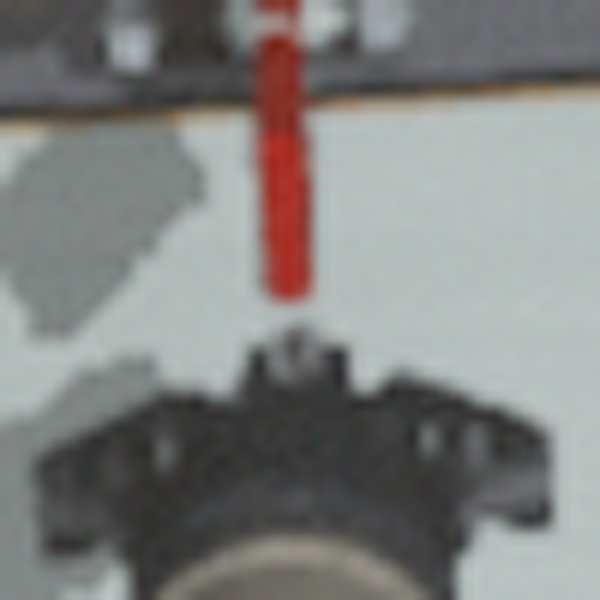

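```bash
python3 - <<'E'
from g import *
q,z=ori(np.radians(40),sgn=1)
p=ctrl.get_ee_pos()
ctrl.servo_line(p-.07*z,q,0.25)
t=W(.010,YF,.155)
ctrl.servo_line(t-.07*z,q,0.25); say("pre")
r=ctrl.servo_line(t,q,0.15,f_stop=8); say("over",r)
for a,c,l in ((.8,12,40),(.6,12,38),(.4,8,35),(.2,4,32),(.05,1,30),(0,-2,30)):
    q,z=ori(np.radians(l),sgn=1); r=82; w=22.5+c
    t=W((15-r*np.cos(a)+w*np.sin(a))/1e3,YF,(45+r*np.sin(a)+w*np.cos(a))/1e3)+.014*z
    s=ctrl.servo_line(t,q,0.1,f_stop=14); say(a,s)
    if s: break
cs=shot("p8"); crop(cs["side"],"p8s",200,300,260,380,6)
E
```

```text
pre t 21.55 S [-0.0351  0.1116  0.2071] F [-1.1  0.2 -0.5] w 0.003
over False t 22.1667 S [0.0088 0.1126 0.1538] F [ 0.  -0.9  0.4] w -0.002
0.8 False t 22.7417 S [-0.0081  0.1132  0.1183] F [ 1.5 -0.2  0.6] w -0.002
0.6 False t 23.075 S [-0.0236  0.1127  0.1101] F [ 1.2 -1.2 -0.2] w 0.001
0.4 False t 23.45 S [-0.04    0.1123  0.094 ] F [-0.4 -0.2  1.2] w 0.0
0.2 False t 23.8167 S [-0.0523  0.1123  0.0756] F [-0.3 -0.   0.1] w -0.006
0.05 False t 24.125 S [-0.0586  0.1124  0.0605] F [0.2 0.9 1. ] w 0.0
0 False t 24.375 S [-0.0602  0.1125  0.0534] F [-0.6  0.5  0.1] w -0.002
```

View pics/p8s.png

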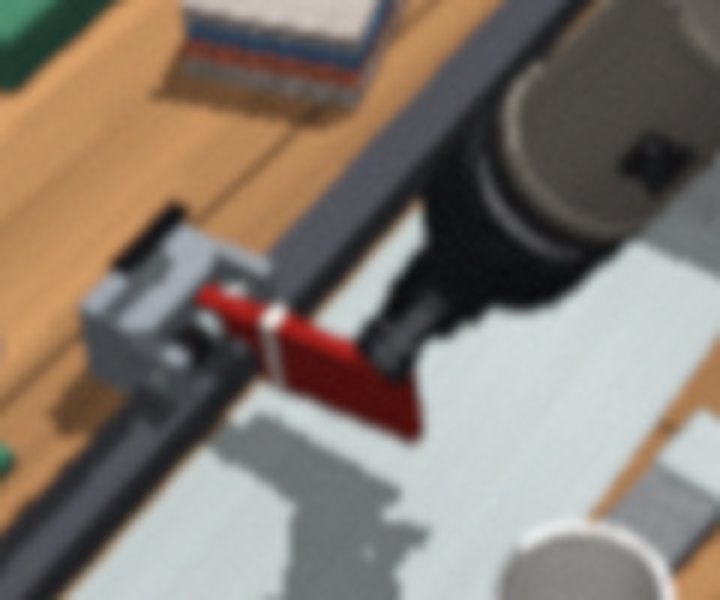

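```bash
python3 - <<'E'
from g import *
q,z=ori(np.radians(30),sgn=1)
p=S(ctrl.get_ee_pos())
r=ctrl.servo_line(W(p[0]-.004,YF,p[2]-.025),q,0.04,f_stop=15); say(r)
ctrl.pause(.2); say("")
p=ctrl.get_ee_pos(); ctrl.servo_line(p-.09*z+[0,0,.03],q,0.25)
ctrl.let_go()
cs=shot("p9"); crop(cs["side"],"p9s",210,290,270,370,7)
E
python3 fa.py p9 0 .1
```

```text
True t 24.9917 S [-0.0614  0.1135  0.0359] F [-9.6 -1.8 16.6] w 0.001
 t 25.1917 S [-0.0613  0.1134  0.0365] F [-7.8 -0.8 14.6] w 0.001
```

View pics/p9s.png

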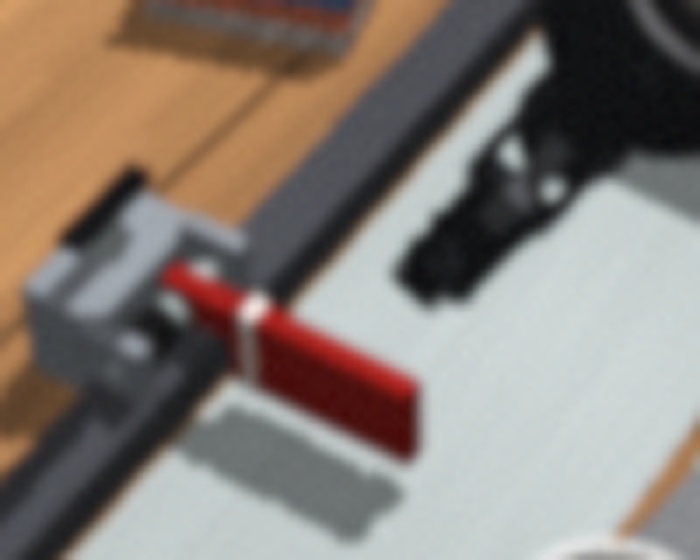

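View pics/fa_p9.png

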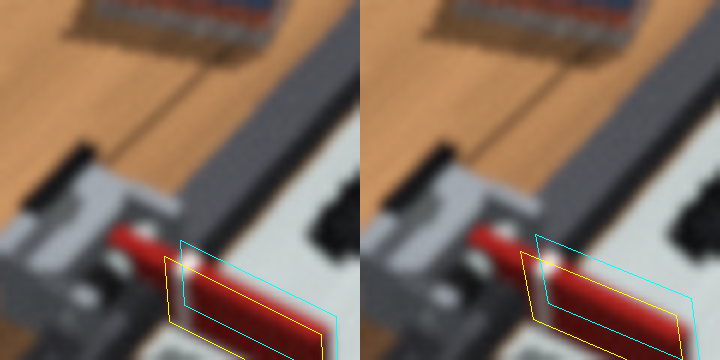

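View pics/p9_top.png

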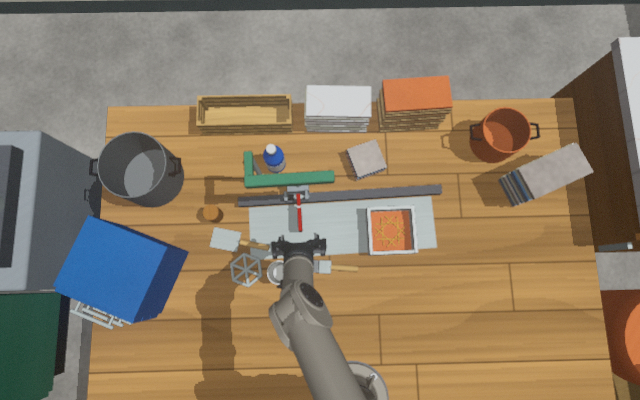

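```bash
python3 - <<'E'
from g import *
M=np.array([.5042,-.1385,0]); my=.024
c,s=np.cos(my),np.sin(my)
g=M+np.array([c*.015+s*.070,s*.015-c*.070,0])
print(g,S(g))
for sg in(1,-1):
    q,z=ori(0,yaw=my,sgn=sg)
    for h in (.2,.02):
        k=ctrl.ik(g+[0,0,h],q);print(sg,None if k is None else np.round(k,2))
q,z=ori(0,yaw=my,sgn=1)
p=ctrl.get_ee_pos(); say("")
ctrl.servo_line([p[0],p[1],.2],None,.25)
ctrl.goto(g+[0,0,.14],q); say("")
cs=shot("q1"); crop(cs["top"],"q1t",190,270,350,450,7)
crop(cs["side"],"q1s",150,270,330,450,5)
E
```

```text
[ 0.52087552 -0.20811988  0.        ] [-0.09441814 -0.24345118  0.        ]
1 [ 0.02  0.35  0.46  1.51 -0.16  1.32  2.08]
1 [ 0.08  0.52  0.37  1.73 -0.23  0.93  2.14]
-1 [-0.4   0.52  1.13  1.52 -0.47  1.4  -0.79]
-1 [-0.38  0.78  1.12  1.75 -0.78  1.13 -0.56]
 t 26.7 S [-0.1063  0.1134  0.1446] F [0.2 0.4 1.1] w 1.002
 t 28.4333 S [-0.0945 -0.2415  0.1392] F [-0.3  1.1 -0.6] w 1.0
```

View pics/q1t.png

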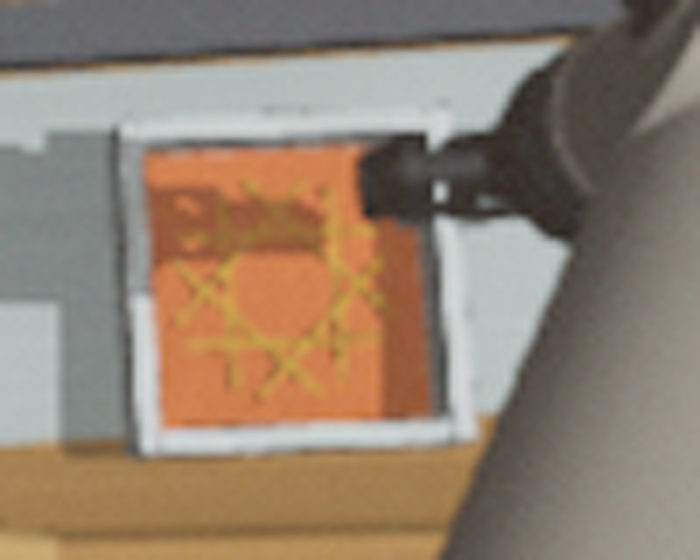

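View pics/q1s.png

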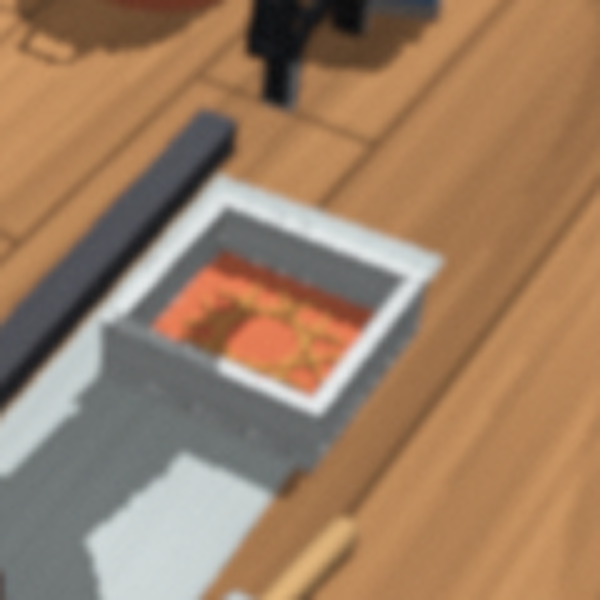

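```bash
python3 - <<'E'
from g import *
p=ctrl.get_ee_pos()
r=ctrl.servo_line([p[0],p[1],.05],None,.12,f_stop=5); say(r)
cs=shot("q2"); crop(cs["top"],"q2t",190,270,350,450,7)
crop(cs["side"],"q2s",150,270,330,450,5)
E
```

```text
False t 29.4333 S [-0.0934 -0.2418  0.0508] F [ 0.4  0.2 -0.7] w 0.998
```

View pics/q2t.png

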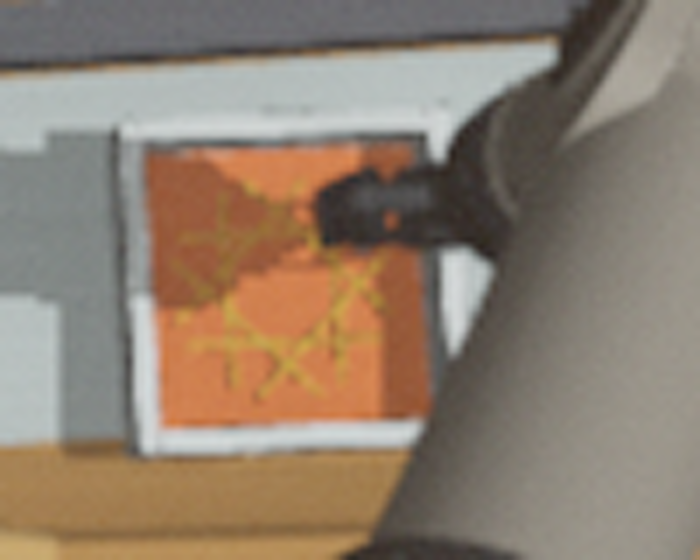

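View pics/q2s.png

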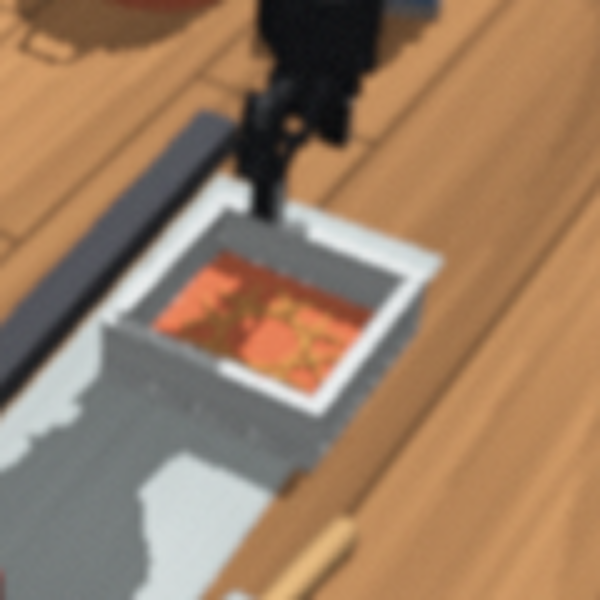

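```bash
python3 - <<'E'
from g import *
p=ctrl.get_ee_pos()
r=ctrl.servo_line([p[0],p[1],.02],None,.05,f_stop=5); say(r)
cs=shot("q3"); crop(cs["side"],"q3s",170,250,350,430,7)
E
```

```text
False t 30.2833 S [-0.0932 -0.2421  0.02  ] F [ 0.3 -0.7  0.6] w 1.002
```

View pics/q3s.png

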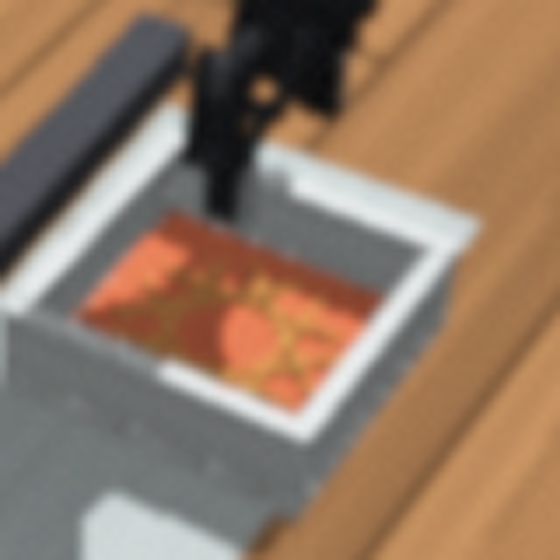

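```bash
python3 - <<'E'
from g import *
import pickle
c=pickle.load(open("q3.pkl","rb"))["side"]
for z in (.02,.03,.04,.05,.06): print(z,((proj(c,W(-.093,-.242+.046,z))[0]-[350,170]+.5)*7).round())
t=pickle.load(open("q3.pkl","rb"))["top"]; crop(t,"q3t",190,270,350,450,7)
E
```

```text
0.02 [222. 289.]
0.03 [224. 272.]
0.04 [226. 256.]
0.05 [227. 239.]
0.06 [229. 222.]
```

```bash
python3 - <<'E'
from g import *
p=ctrl.get_ee_pos()
r=ctrl.servo_line([p[0],p[1],-.016],None,.05,f_stop=5); say(r)
cs=shot("q4"); crop(cs["side"],"q4s",170,250,350,430,7)
E
```

```text
False t 31.25 S [-0.0927 -0.2424 -0.0158] F [-0.1  0.1  0.8] w 1.002
```

View pics/q4s.png

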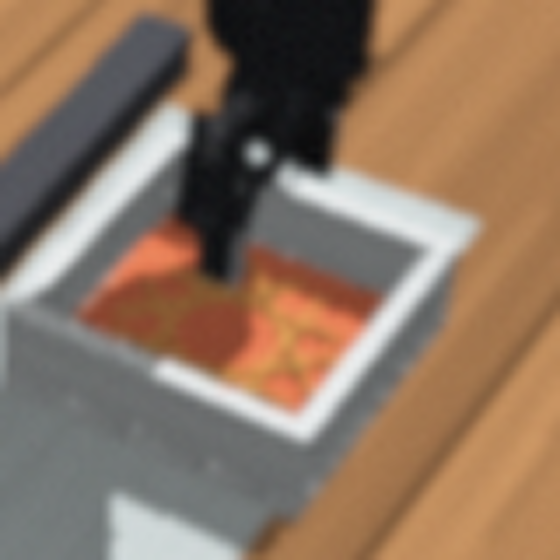

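```bash
python3 - <<'E'
from g import *
p=ctrl.get_ee_pos()
ctrl.servo_line([p[0],p[1],-.003],None,.1)
say("pre"); ctrl.clamp(); say("cl")
cs=shot("q5"); crop(cs["side"],"q5s",170,250,350,430,7)
crop(cs["top"],"q5t",190,270,350,450,7)
E
```

```text
pre t 31.6333 S [-0.0914 -0.243  -0.0019] F [-0.1 -0.3 -0.2] w 0.998
cl t 32.3083 S [-0.0923 -0.2434 -0.0029] F [ 0.7 -1.9 -0.7] w 0.105
```

View pics/q5s.png

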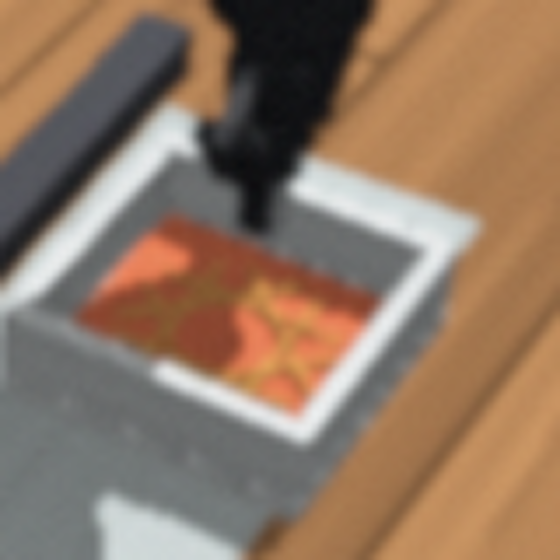

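View pics/q5t.png

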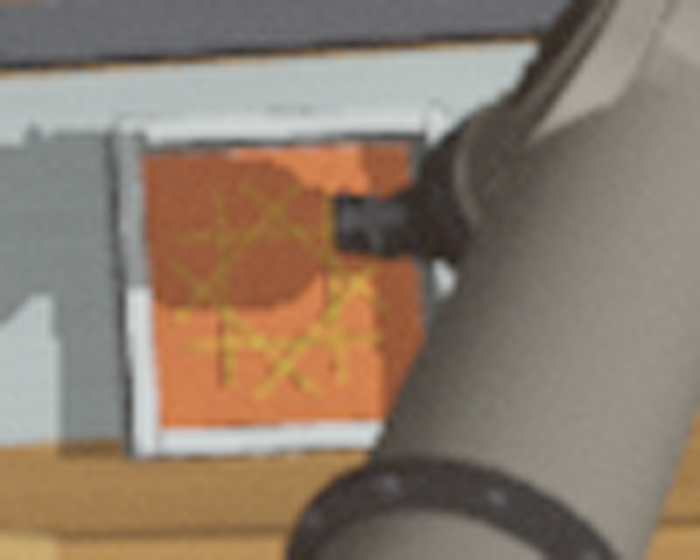

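```bash
python3 - <<'E'
from g import *
q,_=ori(0,yaw=SA,sgn=1)
r=ctrl.servo_line(W(-.072,-.20,-.003),q,.08,f_stop=15); say(r)
r=ctrl.servo_line(W(-.050,-.185,-.003),q,.04,f_stop=7); say("fence",r)
cs=shot("q6"); crop(cs["top"],"q6t",180,260,330,430,7); crop(cs["side"],"q6s",170,260,330,430,7)
E
```

```text
False t 33.15 S [-0.0717 -0.199  -0.0029] F [-0.2 -1.3  1.6] w 0.104
fence True t 33.4083 S [-0.0719 -0.1991 -0.0029] F [-1.5  0.7  4.1] w 0.108
```

View pics/q6t.png

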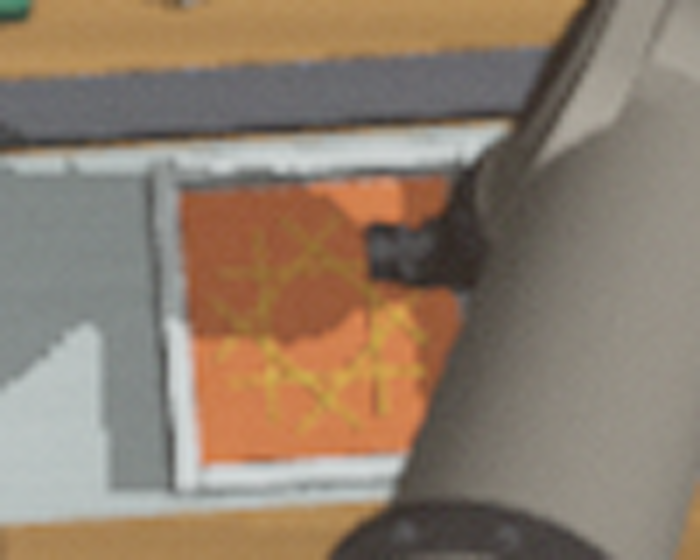

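View pics/q6s.png

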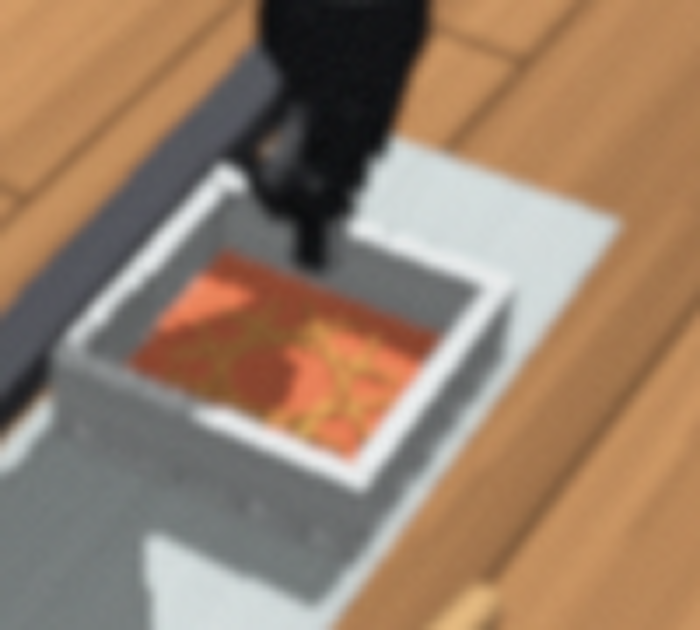

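```bash
python3 - <<'E'
from g import *
q,_=ori(0,yaw=SA,sgn=1)
for x,y in ((-.066,-.16),(-.062,-.13)):
    r=ctrl.servo_line(W(x,y,-.003),q,.06,f_stop=14); say(r)
    if r: break
p=S(ctrl.get_ee_pos())
for i in range(5):
    r=ctrl.servo_line(W(p[0]+.0025*(i+1),p[1]+.006*(i+1),-.003),q,.04,f_stop=14); say("in",r)
    if ctrl.get_force()[0]<-8 or r: break
cs=shot("q7"); crop(cs["top"],"q7t",180,260,310,410,7); crop(cs["side"],"q7s",180,270,310,410,7)
E
```

```text
False t 34.3333 S [-0.0664 -0.1626 -0.0029] F [-0.7 -5.4  3.2] w 0.105
False t 34.9917 S [-0.0621 -0.1313 -0.0029] F [ 0.1 -4.8  2.8] w 0.107
in False t 35.275 S [-0.0604 -0.1271 -0.0029] F [-2.2 -5.5  4.4] w 0.108
in False t 35.5917 S [-0.0579 -0.1211 -0.0029] F [-1.4 -5.1  4.2] w 0.107
in False t 35.9083 S [-0.0569 -0.1176 -0.0029] F [-4.2 -8.4  6.1] w 0.106
in False t 36.225 S [-0.057  -0.1162 -0.0029] F [ -8.4 -14.6   8.1] w 0.101
```

View pics/q7t.png

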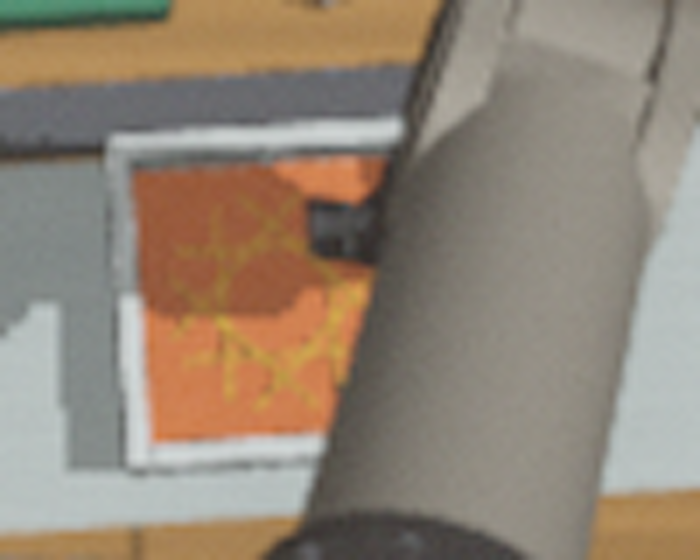

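View pics/q7s.png

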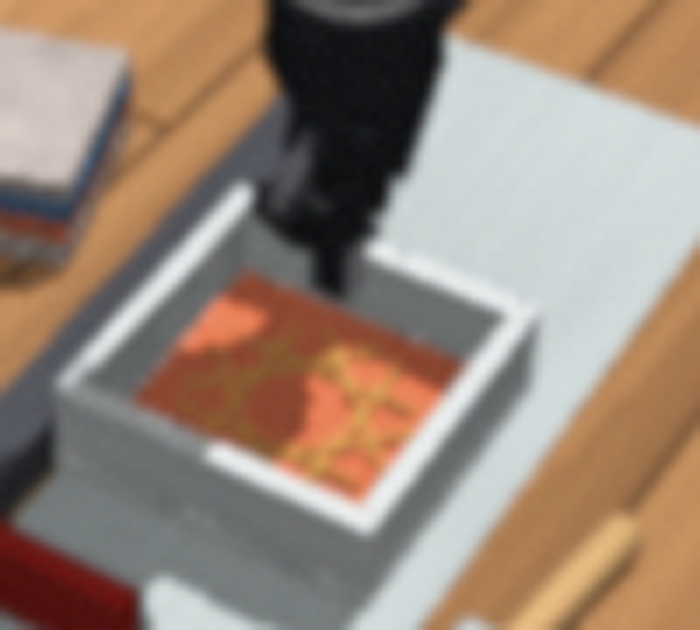

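```bash
python3 - <<'E'
from g import *
q,_=ori(0,yaw=SA,sgn=1)
p=S(ctrl.get_ee_pos())
ctrl.servo_line(W(-.0585,p[1],-.002),q,.04); say("relax")
for y in (-.10,-.085,-.07,-.055):
    r=ctrl.servo_line(W(-.0575,y,-.002),q,.04,f_stop=18); say(r)
    if r: break
cs=shot("q8"); crop(cs["top"],"q8t",180,260,290,390,7); crop(cs["side"],"q8s",190,280,290,390,7)
E
```

```text
relax t 36.75 S [-0.0591 -0.1153 -0.0029] F [ 0.4 -1.2 -4.4] w 0.11
False t 37.3083 S [-0.058  -0.098  -0.0025] F [ 0.6  0.8 -6.4] w 0.105
False t 37.8333 S [-0.0576 -0.084  -0.0022] F [-0.2  0.5 -6.6] w 0.1
False t 38.3583 S [-0.0575 -0.0689 -0.0021] F [-0.6 -0.7 -6.6] w 0.104
False t 38.8833 S [-0.0575 -0.0537 -0.0021] F [-0.1  0.4 -6.2] w 0.102
```

View pics/q8t.png

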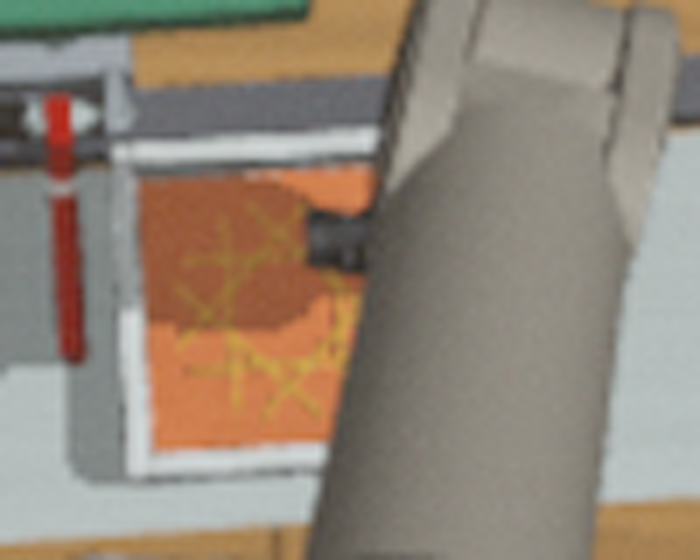

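View pics/q8s.png

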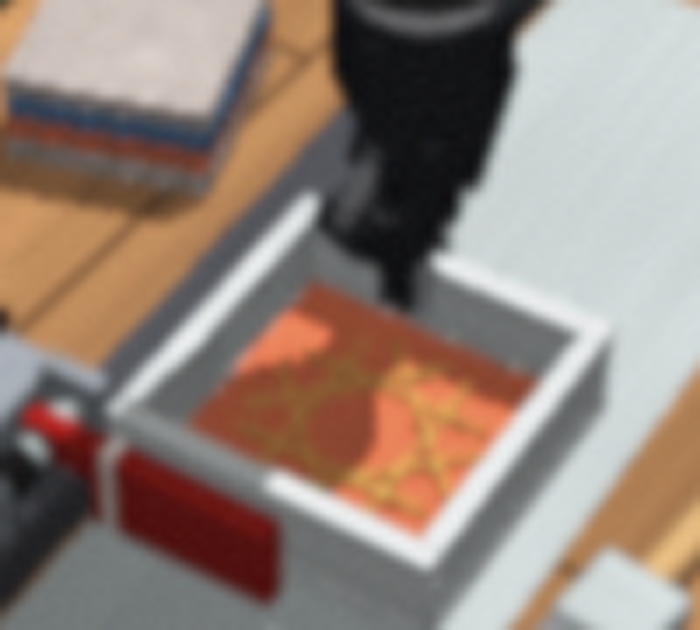

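```bash
python3 - <<'E'
from g import *
q,_=ori(0,yaw=SA,sgn=1)
p=S(ctrl.get_ee_pos())
ctrl.servo_line(W(-.0572,p[1],-.0031),q,.04); say("lower")
for y in (-.049,-.045,-.043,-.041,-.039,-.038,-.037,-.036,-.035,-.034):
    r=ctrl.servo_line(W(-.0570,y,-.0031),q,.03,f_stop=18); say(y,r)
    if r or ctrl.get_force()[1]<-13: break
E
```

```text
lower t 39.2333 S [-0.0572 -0.0548 -0.0029] F [-1.6 -0.5 -3.9] w 0.106
-0.049 False t 39.5667 S [-0.0572 -0.0511 -0.0028] F [-3.1 -5.3 -2.3] w 0.107
-0.045 False t 39.85 S [-0.0572 -0.0465 -0.0029] F [-2.5 -5.7 -2.5] w 0.107
-0.043 False t 40.1 S [-0.0572 -0.0446 -0.0029] F [-2.9 -5.  -2.1] w 0.106
-0.041 False t 40.35 S [-0.0572 -0.0426 -0.0029] F [-1.9 -5.  -2.2] w 0.106
-0.039 False t 40.6 S [-0.0572 -0.0406 -0.0029] F [-2.3 -4.  -2.6] w 0.107
-0.038 False t 40.85 S [-0.0572 -0.0399 -0.0029] F [-2.2 -4.8 -2.6] w 0.104
-0.037 False t 41.1 S [-0.0572 -0.0389 -0.0029] F [-2.8 -4.9 -2.2] w 0.106
-0.036 False t 41.35 S [-0.0572 -0.038  -0.0029] F [-2.3 -5.5 -1.5] w 0.105
-0.035 False t 41.6 S [-0.0573 -0.0375 -0.0029] F [-2.1 -6.1 -2.6] w 0.107
-0.034 False t 41.85 S [-0.0573 -0.0372 -0.0028] F [-3.1 -7.  -2.4] w 0.105
```

```bash
python3 - <<'E'
from g import *
q,_=ori(0,yaw=SA,sgn=1)
y=-.034
for i in range(10):
    y+=.0015
    r=ctrl.servo_line(W(-.0570,y,-.0031),q,.03,f_stop=25); ctrl.pause(.1); say(round(y,4),r)
    if r or ctrl.get_force()[1]<-16 or S(ctrl.get_ee_pos())[1]>-.0341: break
cs=shot("q9"); crop(cs["top"],"q9t",180,260,270,370,7); crop(cs["side"],"q9s",190,280,280,380,7)
E
```

```text
-0.0325 False t 42.2 S [-0.0575 -0.0365 -0.0028] F [-2.8 -7.9 -0.2] w 0.107
-0.031 False t 42.55 S [-0.0576 -0.036  -0.0028] F [-3.8 -9.7 -1.4] w 0.103
-0.0295 False t 42.9 S [-0.0577 -0.0356 -0.0027] F [ -2.8 -10.5  -1.4] w 0.101
-0.028 False t 43.25 S [-0.0579 -0.0351 -0.0027] F [ -2.8 -11.9  -1.4] w 0.107
-0.0265 False t 43.6 S [-0.058  -0.0346 -0.0026] F [ -3.5 -12.6  -0.7] w 0.108
-0.025 False t 43.95 S [-0.0581 -0.0341 -0.0026] F [ -3.4 -13.6  -0.6] w 0.107
-0.0235 False t 44.3 S [-0.0583 -0.0337 -0.0025] F [ -4.1 -16.1  -0.3] w 0.108
```

View pics/q9t.png

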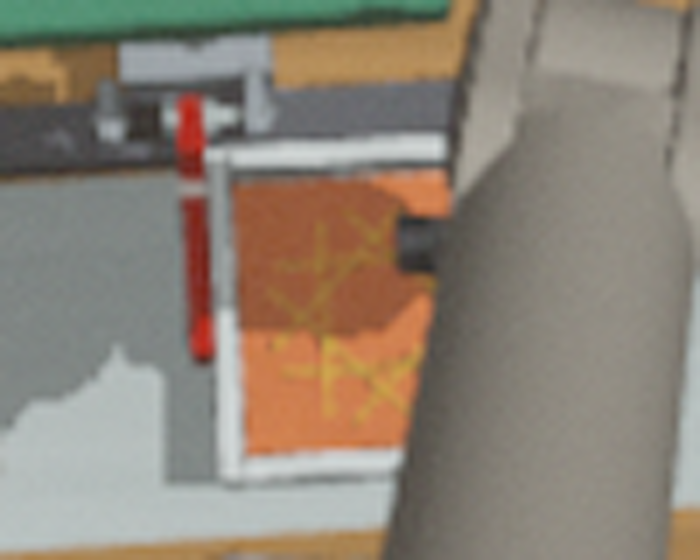

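View pics/q9s.png

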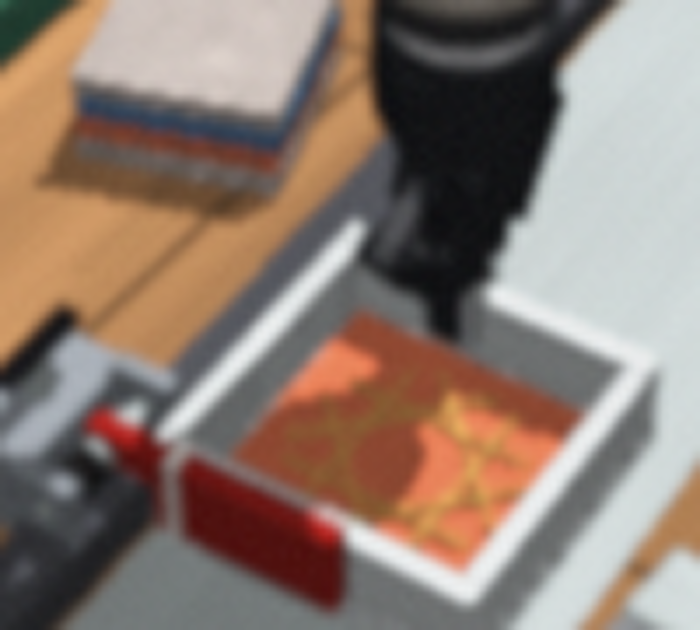

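```bash
python3 - <<'E'
from g import *
q,_=ori(0,yaw=SA,sgn=1)
ctrl.pause(.4); say("held")
for y in (-.027,-.031,-.034,-.036,-.0375):
    ctrl.servo_line(W(-.0570,y,-.0031),q,.03); say(y)
    if S(ctrl.get_ee_pos())[1]<-.0374: break
p=S(ctrl.get_ee_pos())
ctrl.let_go(); say("open")
p=ctrl.get_ee_pos(); ctrl.servo_line([p[0],p[1],.13],q,.2); say("up")
cs=shot("r1"); crop(cs["top"],"r1t",180,260,270,370,7); crop(cs["side"],"r1s",190,280,280,380,7)
E
```

```text
held t 44.8 S [-0.0583 -0.0337 -0.0025] F [ -4.6 -16.7   0. ] w 0.105
-0.027 t 45.0667 S [-0.0585 -0.034  -0.0028] F [ -4.2 -11.   -0.4] w 0.106
-0.031 t 45.35 S [-0.0582 -0.0351 -0.0029] F [-3.4 -8.  -0.4] w 0.106
-0.034 t 45.6 S [-0.0579 -0.036  -0.0029] F [-3.3 -4.6  0.2] w 0.102
-0.036 t 45.85 S [-0.0577 -0.0363 -0.0029] F [-4.7 -3.5  0.7] w 0.109
-0.0375 t 46.1 S [-0.0575 -0.0365 -0.0029] F [-4.9 -0.8  2.6] w 0.106
open t 46.825 S [-0.057  -0.0375 -0.0031] F [-0.1 -0.2 -0.4] w 0.998
up t 47.6417 S [-0.058  -0.0373  0.1289] F [ 0.3  0.1 -0.7] w 1.004
```

View pics/r1t.png

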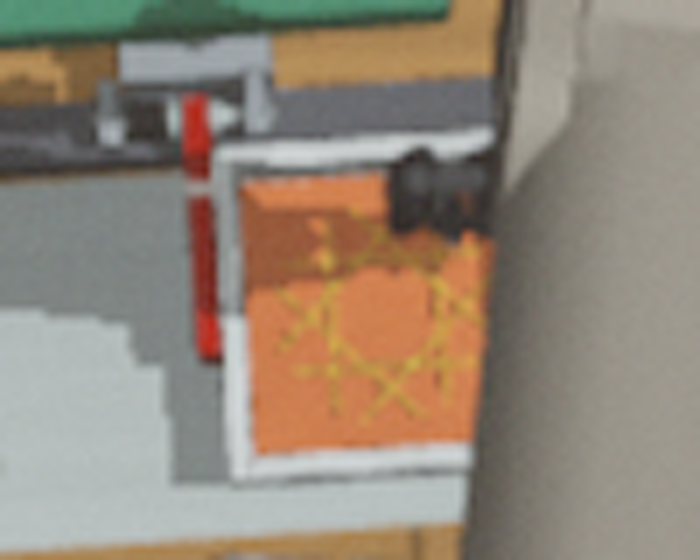

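View pics/r1s.png

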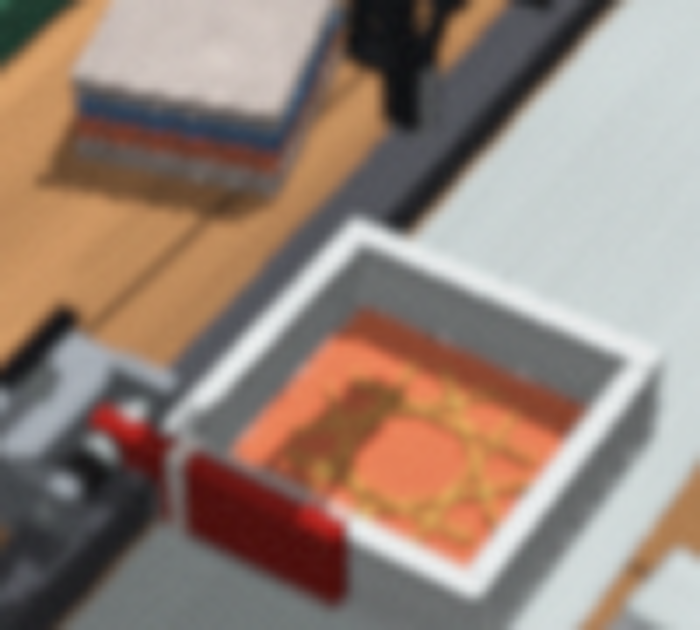

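```bash
python3 - <<'E'
from g import *
ctrl.servo_line(W(-.15,-.25,.16),None,.3); say("")
cs=shot("r2"); crop(cs["top"],"r2t",180,260,275,355,10); crop(cs["side"],"r2s",190,280,280,380,7)
print((proj(cs["top"],np.array([W(-.05,.1065,.06),W(-.05,.1065,.05),W(-.05,.1065,.015),W(-.09,.1065,.06),W(-.09,.1065,.05),W(-.02,.1065,.05)]))-[275,180])*10)
E
```

```text
t 48.675 S [-0.1494 -0.2479  0.1593] F [0.3 0.8 0.1] w 1.003
[[265.44060362 359.27315824]
 [266.5703137  363.93216942]
 [270.3943105  379.7027117 ]
 [272.34030064 486.73574759]
 [273.42414229 490.45963433]
 [261.47767739 269.93825424]]
```

View pics/r2t.png

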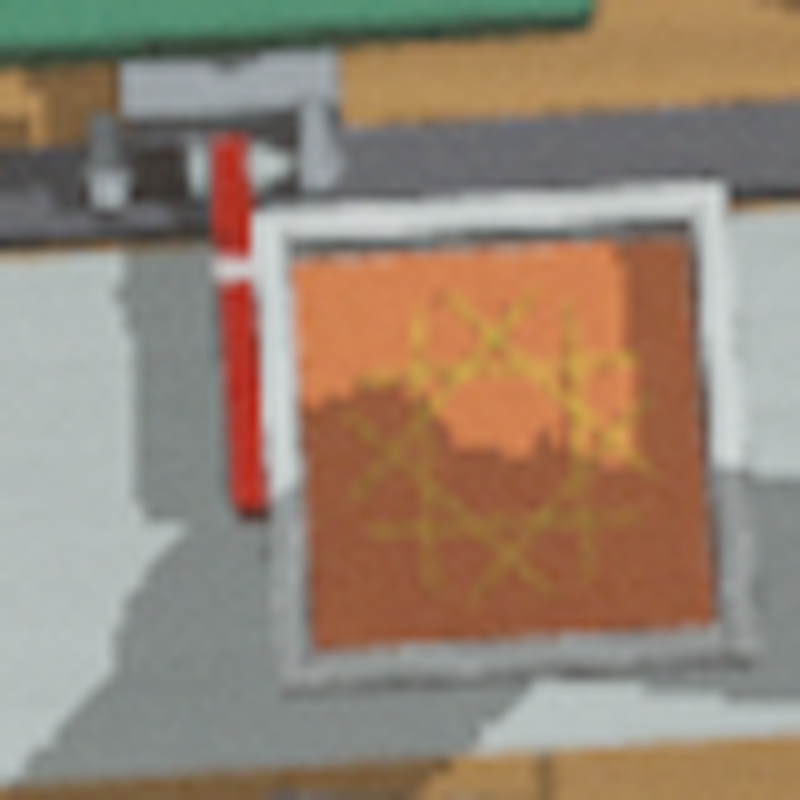

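View pics/r2s.png

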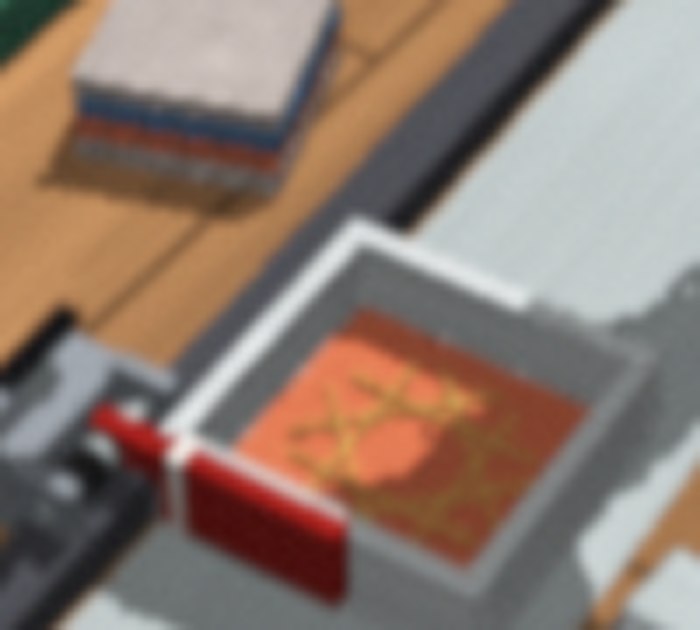

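```bash
python3 - <<'E'
from g import *
import pickle
c=pickle.load(open("r2.pkl","rb"))["top"]
L=np.array([[75,75,50],[75,-75,50],[-75,-75,50],[-75,75,50]])/1e3
o=(np.array([(253,212),(725,181),(753,658),(284,690)])+.5)/10-.5+[275,180]
def T(p):
    x,y,a=p;cc,s=np.cos(a),np.sin(a);return np.c_[x+cc*L[:,0]-s*L[:,1],y+s*L[:,0]+cc*L[:,1],L[:,2]]
r=least_squares(lambda p:(proj(c,T(p))-o).ravel(),[.53,.07,.03]);print(r.x,S([*r.x[:2],0]),r.fun.round(2))
# fence near top edge: sub-pixel row edges along columns away from mould
g=cv2.cvtColor(c["image"],cv2.COLOR_RGB2GRAY).astype(float)
for z,x in ((0,0),(.03,0)):
    print(z,proj(c,np.array([W(x,yy,z) for yy in(.28,.2,-.1,-.2,-.3)])).round(1).tolist())
for col in (245,260,275,360,380,400,430): print(col,g[186:212,col].round().astype(int).tolist())
E
```

```text
[0.53011233 0.07067273 0.03982685] [-0.07473555  0.03479912  0.        ] [-0.14  0.06 -0.06  0.26  0.77 -0.09 -0.57 -0.23]
0 [[248.4, 206.7], [272.9, 205.2], [364.1, 199.8], [394.3, 198.1], [424.5, 196.3]]
0.03 [[246.9, 205.1], [271.9, 203.6], [365.1, 198.1], [396.0, 196.3], [426.9, 194.5]]
245 [101, 104, 131, 143, 144, 142, 124, 99, 101, 96, 88, 79, 77, 76, 76, 93, 104, 104, 104, 89, 68, 123, 146, 149, 148, 141]
260 [70, 88, 123, 146, 144, 143, 125, 103, 100, 92, 82, 77, 81, 76, 94, 108, 106, 106, 87, 61, 135, 177, 185, 184, 180, 184]
275 [81, 120, 144, 144, 148, 126, 98, 101, 93, 76, 74, 78, 76, 94, 108, 106, 107, 88, 62, 132, 176, 183, 184, 183, 185, 185]
360 [141, 146, 149, 131, 106, 105, 107, 107, 109, 107, 105, 106, 91, 85, 153, 182, 185, 182, 182, 183, 185, 187, 187, 188, 185, 183]
380 [145, 131, 110, 108, 105, 106, 110, 110, 107, 106, 95, 76, 107, 164, 184, 183, 183, 187, 185, 186, 187, 186, 185, 184, 183, 184]
400 [130, 111, 106, 105, 109, 107, 107, 108, 109, 91, 65, 134, 178, 186, 187, 187, 188, 189, 188, 188, 188, 189, 186, 186, 186, 187]
430 [108, 108, 108, 106, 107, 108, 107, 93, 64, 120, 166, 183, 186, 186, 186, 188, 189, 188, 187, 187, 188, 188, 189, 190, 188, 190]
```

View pics/r2_top.png

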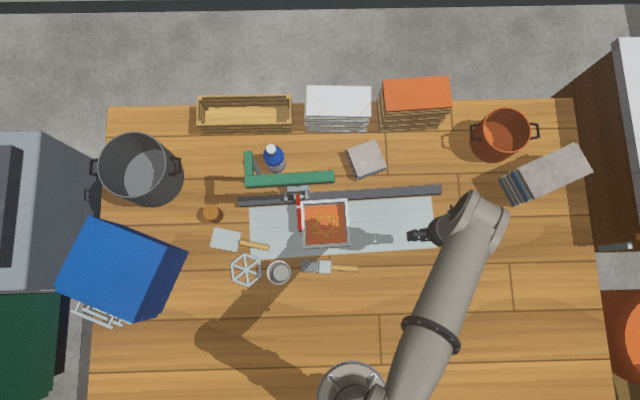

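```bash
python3 - <<'E'
from h import *
a=cv2.imread("pics/top0.png").astype(int);b=cv2.imread("pics/r2_top.png").astype(int)
d=np.abs(a-b).max(2)
for n,(r0,r1,c0,c1) in dict(spatula=(228,250,208,250),divider=(255,288,230,262),tin=(262,285,268,292),tamper=(203,224,200,224),bottle=(142,174,262,290),tiles=(140,180,345,388),brush=(258,275,300,358)).items(): print(n,(d[r0:r1,c0:c1]>40).mean().round(3))
E
```

```text
spatula 0.0
divider 0.055
tin 0.27
tamper 0.0
bottle 0.0
tiles 0.0
brush 0.085
```

```bash
python3 - <<'E'
from h import *
f=lambda n:cv2.resize(cv2.imread(n)[225:295,200:365],None,fx=4.5,fy=4.2,interpolation=cv2.INTER_CUBIC)
cv2.imwrite("pics/cmp.png",np.vstack([f("pics/top0.png"),f("pics/r2_top.png")])[:600])
E
```

```text
(no output)
```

View pics/cmp.png

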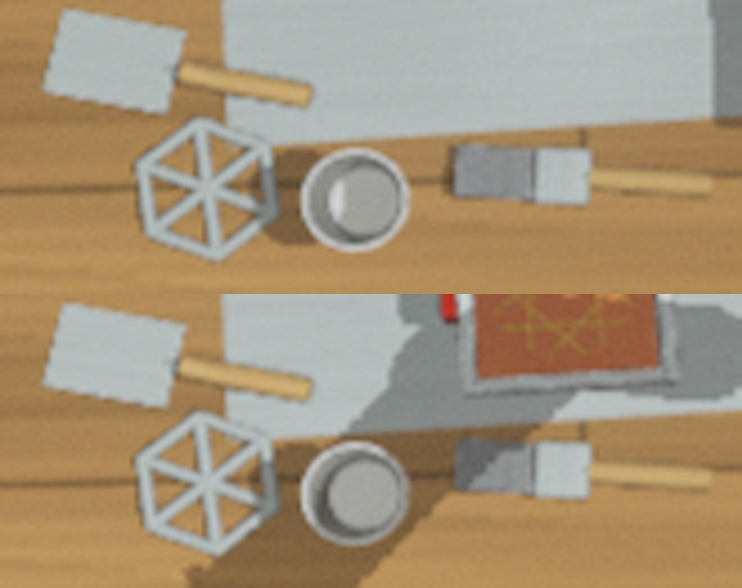

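Only the shadows differ: every bystander is where it started. Handing in.

```bash
python3 - <<'E'
from g import *
say("end"); ctrl.close_job()
E
```

```text
end t 48.775 S [-0.149  -0.2472  0.1593] F [-0.8 -0.3  0.4] w 0.998
the job is handed in; nothing more can be done
```

I flipped the flag down, slid the mould flush along the fence and against the flag, pressed it, and handed the job in at 48.8 s. The gripper was open and touching nothing.

**Flag:** The first pinch only brought it to about 0.9 rad before it slipped, and two pushes missed. I then swept it down from behind and pressed it onto its end stop. The side picture matches fully down.

**Mould:** I slid it by pinching its rear wall.
- The press moved the grip about 4 mm past contact, with the force up about 12 N, so the cushion gave about half. It was held for about 0.5 s and then eased back.
- The last top-view fit puts the mould's centre 74.7 mm in front of the fence face (75 is flush), turned 0.0015 rad from the fence.
- Its end is at the flag, probably with up to about 1 mm of cushion still compressed. A gap under half a millimetre could not have been seen.
- The other things on the bench were unmoved; only the shadows in the pictures changed.

**Disagreements:**
- **Fingertips:** they were about 15–25 mm short of the reported tool point, so I set depths by picture and force instead.
- **Side camera:** it read the mould and flag about 5–10 mm off from the top camera. I used the top view for final positions.
- **Lifting:** while sliding the mould over about 60 mm along the fence, the tool pulled up by as much as 6.6 N, close to the mould's weight. The tool rose less than 1 mm, and I lowered it again before pressing. I did not measure whether the mould's underside left the bench.

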